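# Load, lock and start the sample transport chest

## Task

Pack the sample chest for transport: set every sample cassette flat and lid-up on the floor of the chest, one to a bay, then close the lid, swing the hasp down flat over its staple and push the red-handled locking pin through the staple loop until its handle comes up to the hasp. Once it is pinned, switch the heating on with the blank selector: turn it back anticlockwise to its end stop, then clockwise to the third click. Do not shove away or knock over the other things on the bench.

Things in the scene. Friction and masses are not known exactly. Their poses are not given: they have to be found in the camera images.
- chest: Pale grey sample chest, 216 (x) x 268 (y) x 75 mm, fixed to the bench; origin centre of underside, z up, -x its front. Front part (x -108 to -18 mm) is a solid navy pod, flat deck at z 75 mm, with staple (right) and selector (left). Behind it the open chamber: inside x -18 to 100, y -126 to 126, floor z 12, rim z 63 mm. Lid closed: top flush with deck.
- chamber (a point): On the chamber's floor, chest x 45, y 0, z 12 mm (axes as the chest). Two ribs 8 mm high, 4 mm thick, along x at y -38 and +38 mm, part the floor into three bays with centres at y -76, 0 and +76 mm; a cassette lies in a bay with its long side along x. Bay depth below the rim 51 mm.
- lid_hinge (a point): Middle of the lid's hinge axis, which runs along the chest's y at the chamber's rear rim, 69 mm above the bench.
- lid (a joint): Lid, 126 mm from hinge to front edge, 268 wide, 12 thick. 0 = closed, grows as the front edge rises (1.57 = upright); to 1.95 rad. Stiff hinge (0.45 N m): stays where it is left. On its outer face: hasp at the front edge at chest y -20, and a steel bow handle 30 mm high, chest y -115 to -55, 55 mm from the hinge; outer face at y +20 to +130 is bare.
- hasp (a joint): Steel hasp strap on the lid's front edge, 82 long, 36 wide, 4 thick, slot 14 x 43 mm. Its hinge is along y at chest x -18, y -20, z 80 mm when the lid is shut. 0 = flat forward over the deck with the staple standing up through the slot; 1.57 = upright; grows back over the lid, to 2.4 rad. Stiff: stays where left (0.04 N m). Beyond the slot the tip is solid, 60 to 82 mm from the hinge.
- loop (a point): Middle of the staple's opening, 20 mm above the deck, at chest x -52, y -20. The staple is a steel U-bar 6 mm thick, 39 mm high, its plane across the chest (x-z): the opening, 16 mm wide in x, is passed through along the chest's y. With the hasp down the opening is 7 to 33 mm above the deck. Axes as the chest.
- pin: Locking pin: red handle 46 long, 22 wide, 24 mm high, lying flat; origin centre of the handle's underside, z up. From the handle's +x face a round-nosed steel shank 9 mm thick sticks out 60 mm along x, 12 mm above the underside. 90 to 160 g. Home: shank through the loop from either side (the right has more room), handle at the hasp's edge; then it lies on the deck.
- pin_seat (a point): Point on the pin's shank axis 24 mm ahead of the handle's +x face (47 mm ahead of the pin's origin, 12 mm above it): near the loop when the pin is home.
- selector (a joint): Blank knob on the deck: black disc 50 mm, grey bar 48 long, 13 wide, from 12 to 38 mm above the deck; no marks. 0 = anticlockwise end stop, grows clockwise seen from above, a click each 0.524 rad (30 degrees), five clicks to the far stop at 2.62. Sprung clicks (about 0.1 N m) pull it into the nearest one. Third click = 1.57. At 0 the bar lies along the chest's x, at 1.57 along its y.
- selector_grip (a point): On the selector's axis, 28 mm above the deck, chest x -64, y +85: where to grip the bar. Turns with it: its x axis runs along the bar.
- dishes: Bystander: two clear culture dishes stacked, 56 mm across, 34 high; origin centre of underside.
- slide_box: Bystander: closed grey slide box without coloured lid, 86 x 38 x 30 mm; not a sample cassette. Origin centre of underside.
- torch: Bystander: black torch standing on its lens end, 44 mm across, 156 high; origin centre of underside.
- reagent: Bystander: amber reagent bottle, 36 mm across, 72 high; origin centre of underside.
- dropper: Bystander: small glass dropper bottle with white bulb, 32 mm across, 100 high; origin centre of underside.
- cassette_blue: Sample cassette: closed white box with blue lid, 90 (x) x 42 (y) x 34 mm (z), 90 to 160 g; origin centre of underside, z up out of its lid. Grip across y. Two or three of the four cassettes are on the bench, the others absent.
- cassette_green: Sample cassette: closed white box with green lid, 90 (x) x 42 (y) x 34 mm (z), 90 to 160 g; origin centre of underside, z up out of its lid. Grip across y. Two or three of the four cassettes are on the bench, the others absent.
- cassette_yellow: Sample cassette: closed white box with yellow lid, 90 (x) x 42 (y) x 34 mm (z), 90 to 160 g; origin centre of underside, z up out of its lid. Grip across y. Two or three of the four cassettes are on the bench, the others absent.
- cassette_orange: Sample cassette: closed white box with orange lid, 90 (x) x 42 (y) x 34 mm (z), 90 to 160 g; origin centre of underside, z up out of its lid. Grip across y. Two or three of the four cassettes are on the bench, the others absent.

How it is judged:
By the outcome, as a careful person would: the job done as asked, in the order asked, and still so for the second after the job is handed in, with the robot touching nothing.
Of cassette_blue, cassette_green, cassette_yellow, cassette_orange only 2 to 3 are there at a start; the rules pass over those that are not, and their reading is None.
At some moment in a run one of cassette_blue, cassette_green, cassette_yellow, cassette_orange may be knocked a few centimetres aside while the robot is not near it.
Once in a run the grip may slacken for a moment while it holds something.
It also fails if it takes over 210 s, if anything falls off the work surface, if the arm or the gripper's body presses on something with over 40 N, if the wrist force passes 120 N, or if a joint passes its speed limit or range.

## Robot

A 7-joint arm with a two-finger parallel gripper is mounted at the origin on the work surface. World frame = base frame: x ahead of the robot, y to its left, z up, the work surface at z = 0. Lengths are in m, angles in rad, forces in N, time in s.
With the tool pointing down it reaches from about 0.425 to 0.925 m from the base axis. Payload 6.8 kg.
Tool frame: the origin (TCP) lies at the very end of the fingers, on their centre line; the grasp point (between the pads) lies 19 mm behind it; y points along the fingers, z is the direction in which the jaws open and shut, and the axes are right-handed (so a half turn about y gives the same grasp; the last joint's range is limited). The gripper opens to 85 mm and grips with 20 to 120 N. Pads are 22 mm wide; open, the fingers measure 114 mm over their backs; the gripper's body (76 mm by 85 mm) begins 54 mm behind the grasp point. The pads swing forward as they close: fully open they stand 13 mm farther back than shut.
Start: joints at [1.069, 0.477, 0.022, 1.555, -0.011, 1.109, -0.083], TCP at [0.259, -0.623, 0.195] pointing down, gripper open.
Joint ranges: [-2.96, 2.96], [-0.34, 2.1], [-1.41, 1.46], [0.24, 2.44], [-1.37, 4.51], [0.17, 1.92], [-2.96, 2.96]. Speed limits (rad/s): [2.39, 2.39, 3.14, 3.14, 3.14, 3.14, 3.14].

## Interface

Orientations are given as a rotation vector (axis times angle).
In Python, from bench import r gives the robot as it stands.
- The arm moves only by the tool drive_tool, never from a script. Its argument "series" is a list of rows, each a list of 7 numbers: the shift along the tool's x, y, z in mm, then the turn, a rotation vector about the tool's x, y, z in degrees, then the finger opening in mm, from 0 to 85.4. In form: [[tx, ty, tz, wx, wy, wz, grip], ...]. A call has 1 to 5 rows; each row is the pose to reach, as a shift and turn from the pose measured when the call began, along the tool's axes at that moment; what a row does not reach only later rows make up. A row lasts 1/10 s, in which the tool goes at most 50 mm and 8.59 degrees, less where a joint would pass 70% of its speed; a pose out of reach is approached as far as the arm can. A call with a gripper value outside its range is refused whole. The fingers move at their own pace and stop on an object; "squeeze" is the grip in N (left out, the last holds). Time passes only in rows, so rows that repeat a pose let the fingers close. It gives the time, the measured TCP pose, the force and the opening at its end, in the units of the state.
- r.get_obs(): the state, without advancing time (a new reading comes with each control period).
- r.grab_frame(name): name is "scene" or "top" or "wrist"; returns a dict with "frame" (420x560x3 uint8, blue, green, red), "intrinsics" (3x3 intrinsics, pixels), "rvec" (rotation vector, rad) and "tvec" (3), from world to camera coordinates, as OpenCV has them. Camera axes: x right, y down, z forward; pixel columns grow to the right and rows downward; lengths in m; the calibration is good to about 2 mm. The wrist camera is an equidistant fisheye: a pixel r from the principal point sees the ray r / f radians off the axis. A picture is of the moment at which its call begins. There is no depth.
- r.hand_in(): hands the job in, once; it reports no verdict.
The state is a dict: "clock": time; "joints": joint angles; "qvel": joint speeds; "tau": joint torques, N m; "tcp_pos": TCP position; "orientation": TCP orientation; "contact_force": force on the tool from outside, world axes, zero at the start; "moment": the same for the moment, N m; "grip_width": finger opening in m.
Only numpy, scipy, OpenCV 4.12 (cv2) and the standard library are available. Lean on these libraries where they do the work, as an engineer would, in place of code of your own. Each camera call takes 0.05 s, during which the arm holds its last target.

## Working session

There is one attempt and no reset: what is moved stays moved. The work goes in short steps, Python scripts to look and compute and a tool call to move; the robot and the scene stay as the last step left them, time stands still between calls to the robot, and variables do not carry over. Pictures are saved under pics/ and viewed, and the job is handed in when it is done.

Besides the shell and the picture viewer there is one more tool, called after "Request:" by a JSON object that holds its "api" and its "payload". drive_tool: Moves the arm, as the interface text tells. Its arguments: {"type":"object","properties":{"series":{"type":"array","items":{"type":"array","items":{"type":"number"}}},"squeeze":{"type":"number"}},"required":["series"]}

```bash
ls; mkdir -p pics
python3 - <<'E'
from bench import r
import cv2
print(r.get_obs())
for n in ["scene","top","wrist"]:
    f=r.grab_frame(n); cv2.imwrite(f"pics/{n}0.png",f["frame"]); print(n,f["intrinsics"],f["rvec"],f["tvec"])
E
```

```text
pics
{'clock': 0.0, 'joints': array([ 1.0689274 ,  0.47781448,  0.02231213,  1.55648709, -0.01155998,
        1.10931641, -0.08310858]), 'qvel': array([-0.00019304, -0.0008114 , -0.00031666,  0.00046918,  0.00095434,
        0.00068847, -0.00137764]), 'tau': array([-7.58871756e-04, -5.96462774e+01,  1.60784885e+00, -2.81205118e+01,
        1.24314669e-02,  9.21632949e-03,  5.04914578e-05]), 'tcp_pos': array([ 0.25872717, -0.62269963,  0.19390056]), 'orientation': array([-0.40050491,  2.00740747, -2.00363226]), 'contact_force': array([ 0.01832315, -0.52555796, -0.53310942]), 'moment': array([-0.00314948, -0.00648115, -0.01446067]), 'grip_width': 0.08527236599241547}
scene [[394.03450226   0.         281.6216663 ]
 [  0.         394.03450226 214.16840272]
 [  0.           0.           1.        ]] [ 1.5325433   1.87111854 -0.91287597] [ 0.07198316 -0.2595015   1.51653756]
top [[491.35957651   0.         281.34113607]
 [  0.         491.35957651 208.20236296]
 [  0.           0.           1.        ]] [ 2.1284915  -2.15983749  0.14019001] [0.05120003 0.53187529 1.55402926]
wrist [[325.1922621    0.         271.17095558]
 [  0.         325.1922621  207.15343046]
 [  0.           0.           1.        ]] [-2.38115673  1.58856762  0.25957823] [-0.67396742 -0.04089873  0.3808745 ]
```

View pics/scene0.png

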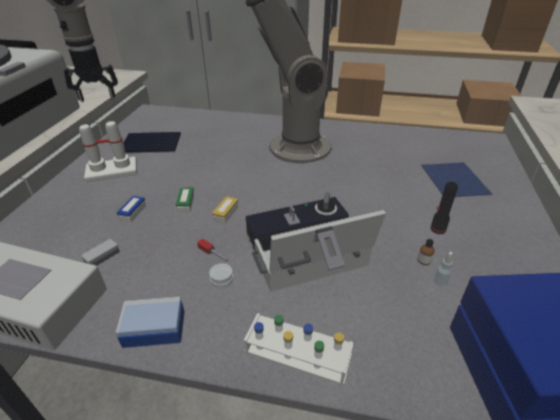

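View pics/top0.png

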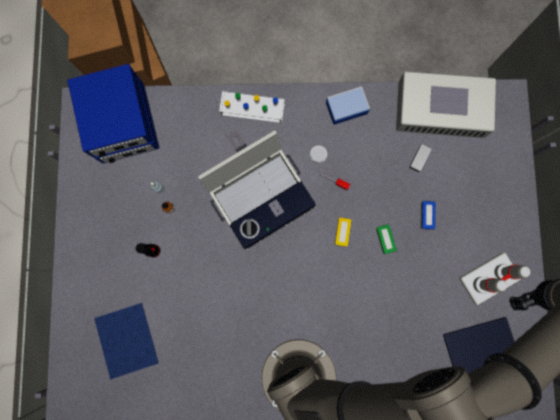

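View pics/wrist0.png

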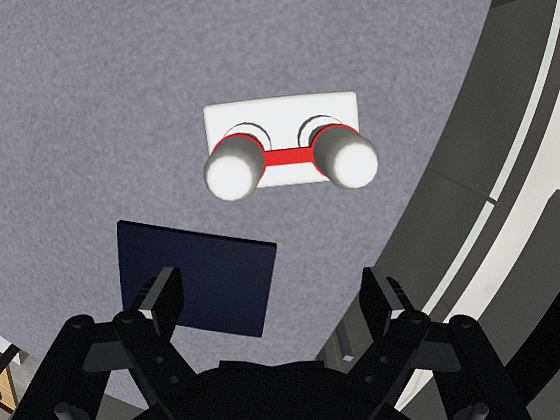

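```bash
cat > h.py <<'E'
import numpy as np, cv2, json
from scipy.spatial.transform import Rotation as R
from bench import r
def grab(n,name=None):
    f=r.grab_frame(n)
    if name: cv2.imwrite(f"pics/{name}.png",f["frame"])
    return f
def ray(f,uv):
    K=f["intrinsics"]; Rm=R.from_rotvec(f["rvec"]).as_matrix(); t=np.array(f["tvec"])
    x=(uv[0]-K[0,2])/K[0,0]; y=(uv[1]-K[1,2])/K[1,1]
    if f.get("fish"):
        th=np.hypot(x,y); d=np.array([x/th*np.sin(th),y/th*np.sin(th),np.cos(th)]) if th>1e-9 else np.array([0,0,1.])
    else: d=np.array([x,y,1.])
    return -Rm.T@t, Rm.T@(d/np.linalg.norm(d))
def onz(f,uv,z):
    c,d=ray(f,uv); return c+d*(z-c[2])/d[2]
def tri(obs):
    A=np.zeros((3,3));b=np.zeros(3)
    L=[ray(f,uv) for f,uv in obs]
    for c,d in L:
        P=np.eye(3)-np.outer(d,d);A+=P;b+=P@c
    p=np.linalg.solve(A,b)
    return p,[1000*np.linalg.norm((np.eye(3)-np.outer(d,d))@(p-c)) for c,d in L]
def proj(f,P):
    K=f["intrinsics"]; Rm=R.from_rotvec(f["rvec"]).as_matrix(); P=np.atleast_2d(P)
    q=P@Rm.T+np.array(f["tvec"])
    if f.get("fish"):
        rr=np.hypot(q[:,0],q[:,1]); th=np.arctan2(rr,q[:,2]); s=th/rr
        return np.c_[K[0,2]+K[0,0]*q[:,0]*s,K[1,2]+K[1,1]*q[:,1]*s]
    return np.c_[K[0,2]+K[0,0]*q[:,0]/q[:,2],K[1,2]+K[1,1]*q[:,1]/q[:,2]]
def crop(img,x0,y0,w,h,s,name):
    c=cv2.resize(img[y0:y0+h,x0:x0+w],None,fx=s,fy=s,interpolation=cv2.INTER_CUBIC)
    cv2.imwrite(f"pics/{name}.png",c)
def wrist(name=None):
    f=grab("wrist",name); f["fish"]=True; return f
def save(f,p): np.savez(p,**{k:f[k] for k in("frame","intrinsics","rvec","tvec")},fish=f.get("fish",False))
def load(p):
    d=dict(np.load(p)); d["fish"]=bool(d["fish"]); return d
# tool: goal pose -> shift/turn
def goal(pos,Rg,o=None):
    o=o or r.get_obs(); R0=R.from_rotvec(o["orientation"])
    d=R0.inv().apply(np.array(pos)-o["tcp_pos"])*1000
    w=(R0.inv()*Rg).as_rotvec(degrees=True)
    return d,w
def down(yaw):
    """tool y down; jaw axis z at angle yaw in the world xy-plane"""
    z=np.array([np.cos(yaw),np.sin(yaw),0]);y=np.array([0,0,-1.]);x=np.cross(y,z)
    return R.from_matrix(np.c_[x,y,z])
def best(pos,yaw,o=None):
    c=[goal(pos,down(yaw+k*np.pi),o) for k in(0,1)]
    return min(c,key=lambda a:np.linalg.norm(a[1]))
def st():
    o=r.get_obs(); Rm=R.from_rotvec(o["orientation"]).as_matrix()
    print("t",round(o["clock"],2),"tcp",np.round(o["tcp_pos"]*1000,1),"x",np.round(Rm[:,0],3),"y",np.round(Rm[:,1],3),"z",np.round(Rm[:,2],3),"F",np.round(o["contact_force"],1),"g",round(o["grip_width"]*1000,1),"q",np.round(o["joints"],2))
    return o
E
python3 - <<'E'
from h import *
f=grab("top");save(f,"top0.npz");s=grab("scene");save(s,"scene0.npz")
crop(f["frame"],190,120,140,135,5.5,"c_chest_top")
crop(f["frame"],310,130,140,130,5.5,"c_items_top")
crop(s["frame"],240,180,160,110,5,"c_chest_sc")
crop(s["frame"],100,170,160,130,5,"c_items_sc")
st()
E
```

```text
t 0.25 tcp [ 258.9 -623.1  194.4] x [-0.923 -0.384  0.   ] y [-0.     0.001 -1.   ] z [ 0.384 -0.923 -0.001] F [-0.2  0.1 -0.3] g 85.5 q [ 1.07  0.48  0.02  1.56 -0.01  1.11 -0.08]
```

View pics/c_chest_top.png

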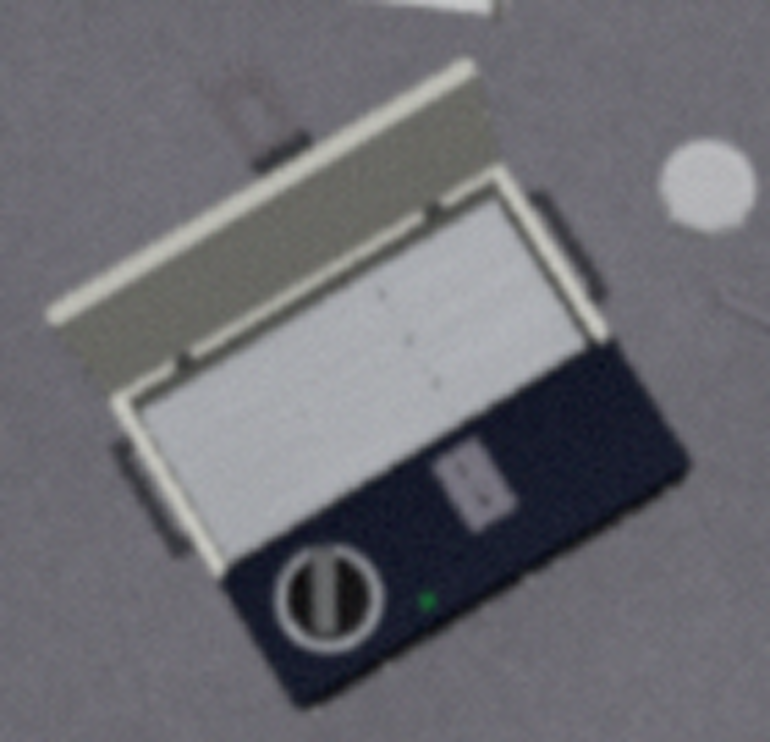

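View pics/c_items_top.png

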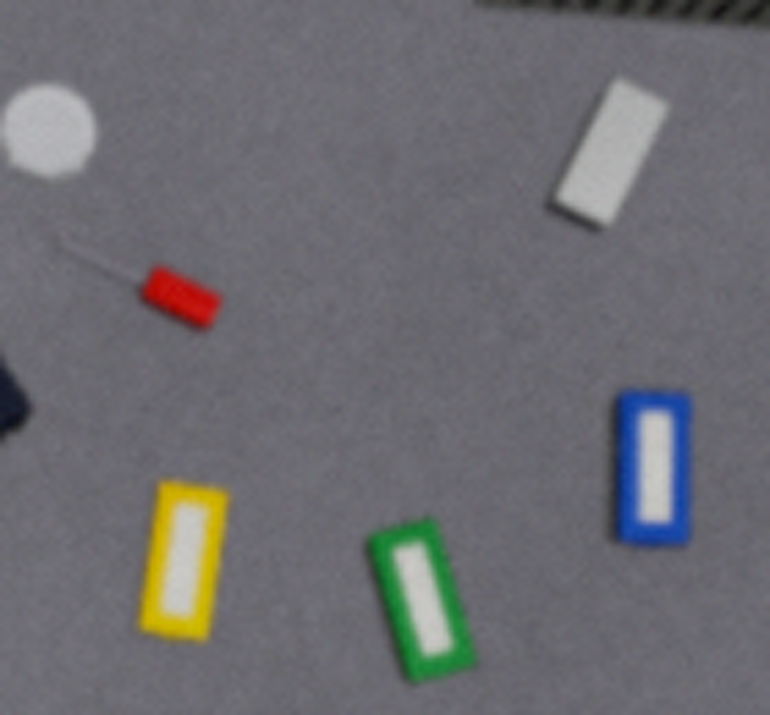

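View pics/c_chest_sc.png

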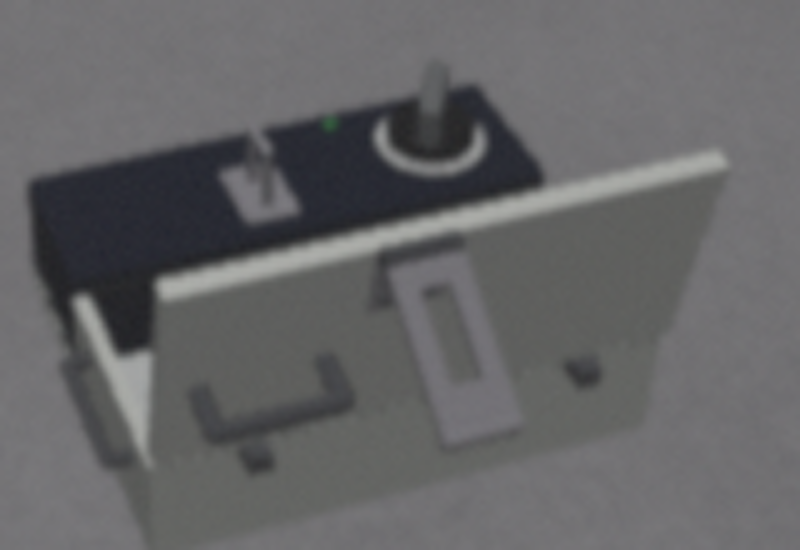

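View pics/c_items_sc.png

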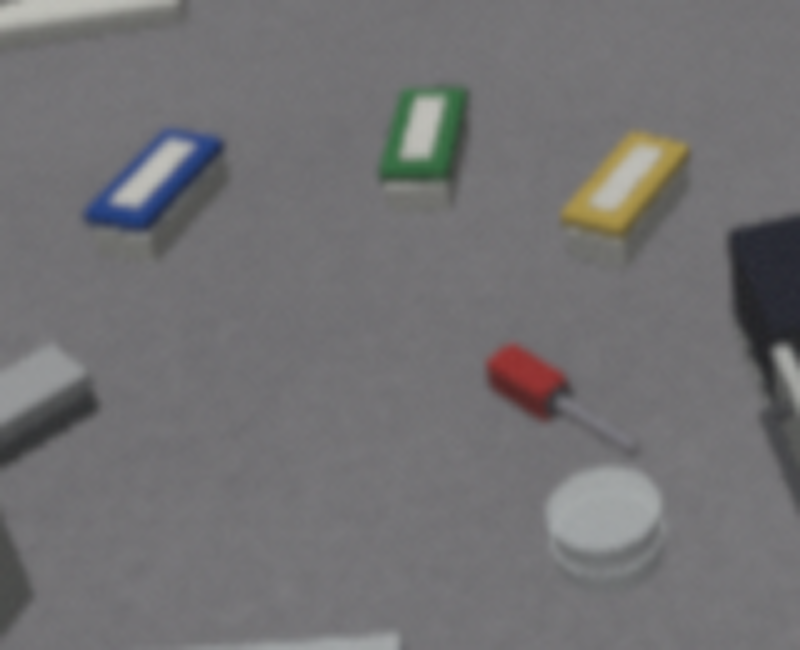

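```bash
cat > loc.py <<'E'
from h import *
from scipy.optimize import least_squares
f=load("top0.npz");s=load("scene0.npz")
T=lambda c,o:np.array(c)/5.5+np.array(o)
S=lambda c,o:np.array(c)/5+np.array(o)
cc=[T(c,(190,120)) for c in [(300,703),(687,463),(222,577),(608,343),(115,398),(500,168)]]
mod=np.array([[-108,134,75],[-108,-134,75],[-18,134,75],[-18,-134,75],[108,134,63],[108,-134,63]])/1000
sc=[S(c,(240,180)) for c in [(480,88),(30,185),(540,170)]]
ms=np.array([[-108,134,75],[-108,-134,75],[-18,134,75]])/1000
def ch(p,m): return R.from_euler('z',p[2]).apply(m)+[p[0],p[1],p[3]]
res=least_squares(lambda p:np.r_[(proj(f,ch(p,mod))-cc).ravel(),(proj(s,ch(p,ms))-sc).ravel()],[.55,.05,.5,0])
print("chest",res.x, np.round(res.fun.reshape(-1,2),1))
def box(name,ct,cs,m,o0):
    ct=[T(c,(310,130)) for c in ct];cs=[S(c,(100,170)) for c in cs]
    best=None
    for a in np.linspace(0,np.pi,5)[:-1]:
      for perm in range(1):
        pass
    q=[tri([(f,a),(s,b)]) for a,b in zip(ct,cs)]
    print(name,[ (np.round(p*1000,1),np.round(e,1)) for p,e in q])
    P=np.array([onz(f,a,m) for a in ct]); c=P.mean(0)
    e=P-c; print("  centre at z",c*1000); 
    l=[np.linalg.norm(P[i]-P[(i+1)%4])*1000 for i in range(4)];print("  sides",np.round(l,1))
    i=np.argmax(l); 
    d=P[0]-P[3]+P[1]-P[2]; print("  yaw",np.degrees(np.arctan2(d[1],d[0])))
# order: topleft(far-left in top), topright, botright, botleft
box("yellow",[(160,482),(228,490),(207,638),(141,630)],[(690,148),(562+ (630-562),235),(0,0),(0,0)][:0] or [(622,235),(562,215),(632,133),(690,150)],.034,0)
box("green",[(368,537),(432,518),(475,663),(413,682)],[(443,181),(380,177),(407,87),(467,90)],.034,0)
box("blue",[(620,392),(690,394),(688,544),(619,541)],[(147,228),(87,214),(170,130),(222,143)],.034,0)
box("pin",[(155,266),(221,294),(207,328),(142,294)],[],.024,0)
print("pin tip",onz(f,T((65,240),(310,130)),.012))
print("pin ts",tri([(f,T((65,240),(310,130))),(s,S((634,446),(100,170)))]))
print("dish",onz(f,T((49,131),(310,130)),.034), "slidebox",onz(f,T((610,152),(310,130)),.03))
print("hasp bits")
E
python3 loc.py
```

```text
chest [ 0.5611358   0.1036295   0.53375731 -0.00912365] [[-1.   1.4]
 [ 0.9  1.1]
 [-1.4  0.1]
 [ 0.4 -0.8]
 [-1.3 -0.2]
 [-0.4 -0.7]
 [-1.7 -0.3]
 [-1.3 -0.5]
 [ 0.4  1.5]]
yellow [(array([ 500.1, -142.3,   24.1]), array([1.7, 1.7])), (array([ 494. , -181.1,   28.3]), array([2.4, 2.4])), (array([ 407.2, -166.1,   27.9]), array([2.2, 2.2])), (array([ 412.6, -127.9,   24.3]), array([2.3, 2.3]))]
  centre at z [ 453.366989   -155.52536333   34.        ]
  sides [40.1 88.  38.7 87.9]
  yaw -9.448584792642926
green [(array([ 466.2, -265.4,   20.1]), array([0.7, 0.7])), (array([ 476.1, -301.8,   25.2]), array([1.6, 1.6])), (array([ 389.9, -321. ,   30.4]), array([2.6, 2.6])), (array([ 379.6, -285.3,   25.8]), array([2.6, 2.6]))]
  centre at z [ 427.89007767 -293.47514177   34.        ]
  sides [39.4 87.7 37.9 88. ]
  yaw 14.448380985758448
blue [(array([ 549. , -415.5,   25.5]), array([2.3, 2.3])), (array([ 546.4, -455.3,   28. ]), array([3.1, 3.1])), (array([ 457.7, -449.6,   26.8]), array([2.9, 2.9])), (array([ 461. , -411.6,   24.3]), array([1.1, 1.1]))]
  centre at z [ 503.59847989 -432.98926569   34.        ]
  sides [41.1 88.9 40.2 88.3]
  yaw -3.758051557959309
pin []
  centre at z [ 612.60321398 -160.01541014   24.        ]
  sides [42.7 22.4 43.6 18.8]
  yaw -24.819240520853988
pin tip [ 0.65006718 -0.09241872  0.012     ]
pin ts (array([ 0.6498411 , -0.08982652,  0.00904336]), [np.float64(2.9186939275444916), np.float64(2.9186939275445045)])
dish [ 0.71214873 -0.08285388  0.034     ] slidebox [ 0.69470264 -0.4183623   0.03      ]
hasp bits
```

Run:
```python
from h import *
o=st(); f=wrist()
c,d=ray(f,(271.17,207.15)); Rt=R.from_rotvec(o["orientation"])
print("cam in tool",Rt.inv().apply(c-o["tcp_pos"])*1000, Rt.inv().apply(d))
print("img right in tool",Rt.inv().apply(R.from_rotvec(f["rvec"]).as_matrix()[0]))
for n,p,y in [("yel",[.44,-.155,.25],np.radians(-9.4+90)),("chest",[.50,.06,.33],np.radians(-59.4))]:
    for k in (0,1): print(n,[np.round(a,1) for a in goal(p,down(y+k*np.pi),o)])
```

```text
t 0.25 tcp [ 258.9 -623.1  194.4] x [-0.923 -0.384  0.   ] y [-0.     0.001 -1.   ] z [ 0.384 -0.923 -0.001] F [-0.2  0.1 -0.3] g 85.5 q [ 1.07  0.48  0.02  1.56 -0.01  1.11 -0.08]
cam in tool [ -82.02074031 -179.55139426   -0.41629803] [3.16876996e-01 9.48466398e-01 6.78903600e-04]
img right in tool [-1.03234405e-04 -6.84398888e-04  9.99999760e-01]
yel [array([-346.8,  -55.3, -362.8]), array([ 0.00e+00, -1.48e+02, -1.00e-01])]
yel [array([-346.8,  -55.3, -362.8]), array([ 0., 32.,  0.])]
chest [array([-484.7, -135.1, -538.4]), array([ 0., -8., -0.])]
chest [array([-484.7, -135.1, -538.4]), array([0.00e+00, 1.72e+02, 1.00e-01])]
```

Request:
{"api": "drive_tool", "payload": {"series": [[-347, -55, -363, 0, -148, 0, 85], [-347, -55, -363, 0, -148, 0, 85], [-347, -55, -363, 0, -148, 0, 85], [-347, -55, -363, 0, -148, 0, 85], [-347, -55, -363, 0, -148, 0, 85]]}}

```text
clock: 0.8
tcp_pos: [0.349, -0.3897, 0.2224]
orientation: [-0.98, 1.512, -1.513]
contact_force: [0.6, 0.3, -0.5]
grip_width: 0.0849
```

```bash
cat > go.py <<'E'
from h import *
import sys
# go.py x y z(mm) jawyaw(deg)
x,y,z,a=map(float,sys.argv[1:5]); o=st(); d,w=goal([x/1000,y/1000,z/1000],down(np.radians(a)),o)
print("shift",np.round(d,1),"turn",np.round(w,1))
E
python3 go.py 440 -155 250 80.6
```

```text
t 0.8 tcp [ 349.  -389.7  222.4] x [-0.409 -0.913  0.   ] y [ 0. -0. -1.] z [ 0.913 -0.409  0.   ] F [ 0.6  0.3 -0.5] g 84.9 q [ 0.91  0.21 -0.22  1.87  0.05  1.06  0.25]
shift [-251.3  -27.6  -12.8] turn [  -0.  -104.7    0. ]
```

Request:
{"api": "drive_tool", "payload": {"series": [[-251, -28, -13, 0, -105, 0, 85], [-251, -28, -13, 0, -105, 0, 85], [-251, -28, -13, 0, -105, 0, 85], [-251, -28, -13, 0, -105, 0, 85], [-251, -28, -13, 0, -105, 0, 85]]}}

```text
clock: 1.3
tcp_pos: [0.4383, -0.1579, 0.2504]
orientation: [-1.347, 0.963, -0.965]
contact_force: [1.3, -0.3, 0.6]
grip_width: 0.0854
```

```bash
python3 go.py 440 -155 250 80.6
```

```text
t 1.3 tcp [ 438.3 -157.9  250.4] x [ 0.323 -0.946  0.001] y [ 0.001 -0.001 -1.   ] z [0.946 0.323 0.   ] F [ 1.3 -0.3  0.6] g 85.4 q [ 0.67  0.11 -0.49  1.94  0.06  1.11  0.49]
shift [-2.2  0.4  2.5] turn [  0.  -61.8   0.1]
```

Request:
{"api": "drive_tool", "payload": {"series": [[-2, 0, 2, 0, -62, 0, 85], [-2, 0, 2, 0, -62, 0, 85], [-2, 0, 2, 0, -62, 0, 85], [-2, 0, 2, 0, -62, 0, 85], [-2, 0, 2, 0, -62, 0, 85]]}}

```text
clock: 1.8
tcp_pos: [0.4395, -0.1553, 0.2505]
orientation: [-1.537, 0.385, -0.386]
contact_force: [-0.2, 0.3, -0.3]
grip_width: 0.0853
```

```bash
python3 - <<'E'
from h import *
st(); f=wrist("w1"); save(f,"w1.npz")
c=cv2.resize(f["frame"],(784,588)); cv2.imwrite("pics/w1b.png",c)
E
python3 go.py 480 0 330 103
```

```text
t 1.8 tcp [ 439.5 -155.3  250.5] x [ 0.882 -0.472  0.001] y [ 0.001 -0.001 -1.   ] z [ 0.472  0.882 -0.   ] F [-0.2  0.3 -0.3] g 85.3 q [ 0.72  0.11 -0.55  1.94  0.07  1.11  1.22]
t 1.85 tcp [ 439.4 -155.3  250.4] x [ 0.885 -0.465  0.001] y [ 0.    -0.001 -1.   ] z [ 0.465  0.885 -0.   ] F [0.5 0.1 0.5] g 84.9 q [ 0.72  0.11 -0.55  1.94  0.07  1.11  1.23]
shift [-36.3 -79.7 156.3] turn [  0.  -40.7   0. ]
```

View pics/w1b.png

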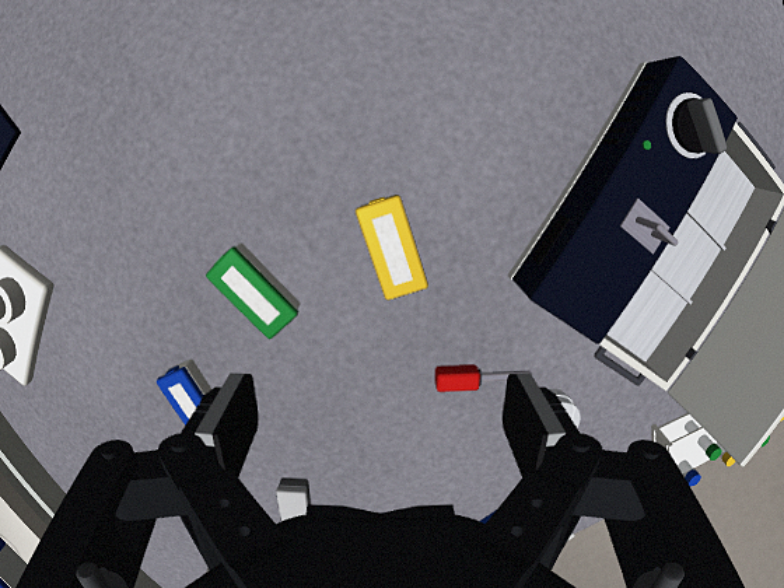

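Request:
{"api": "drive_tool", "payload": {"series": [[-36, -80, 156, 0, -41, 0, 85], [-36, -80, 156, 0, -41, 0, 85], [-36, -80, 156, 0, -41, 0, 85], [-36, -80, 156, 0, -41, 0, 85], [-36, -80, 156, 0, -41, 0, 85]]}}

```text
clock: 2.35
tcp_pos: [0.4818, 0.0047, 0.3329]
orientation: [-1.563, -0.194, 0.185]
contact_force: [0.4, -1.6, -0.9]
grip_width: 0.0849
```

Run:
```python
from h import *
st(); f=wrist("w2"); save(f,"w2.npz")
c=cv2.resize(f["frame"],(784,588)); cv2.imwrite("pics/w2b.png",c)
```

```text
t 2.35 tcp [481.8   4.7 332.9] x [0.971 0.239 0.005] y [ 0.005  0.001 -1.   ] z [-0.239  0.971 -0.001] F [ 0.4 -1.6 -0.9] g 84.9 q [ 0.56  0.1  -0.74  1.77  0.07  1.29  1.62]
```

View pics/w2b.png

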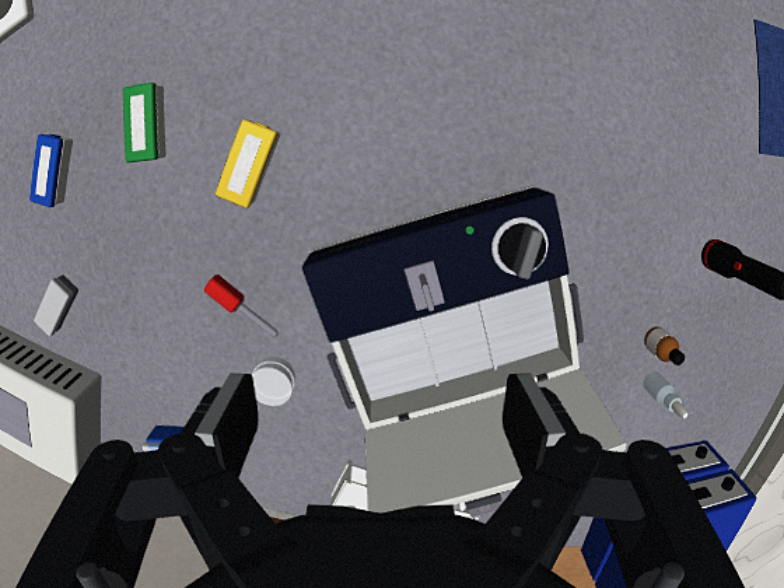

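Run:
```python
from h import *
f=load("w2.npz");g=load("w1.npz")
crop(f["frame"],210,130,220,170,3.6,"c2a")
crop(g["frame"],355,30,205,260,2.3,"c1a")
crop(f["frame"],10,50,200,190,3.1,"c2b")
crop(g["frame"],140,130,240,160,3.3,"c1b")
```

```text
(no output)
```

View pics/c2a.png

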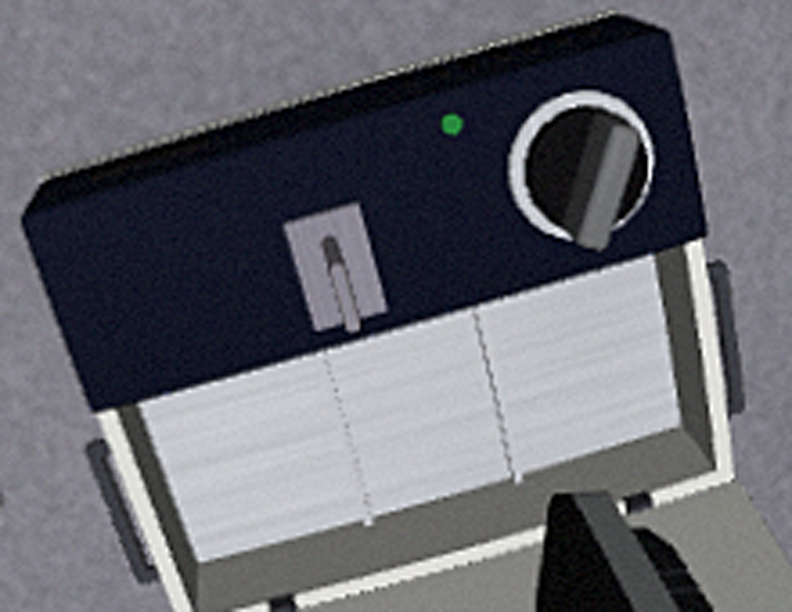

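View pics/c1a.png

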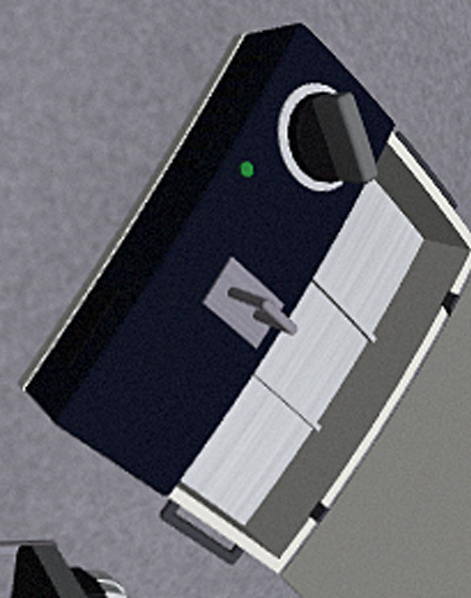

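View pics/c2b.png

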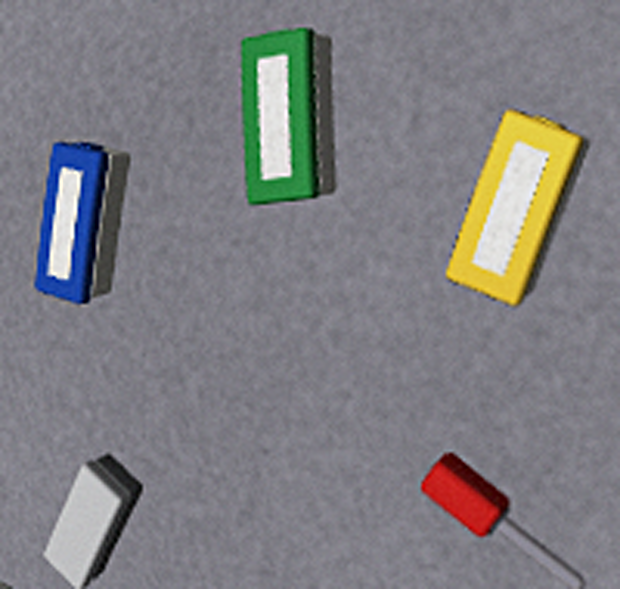

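View pics/c1b.png

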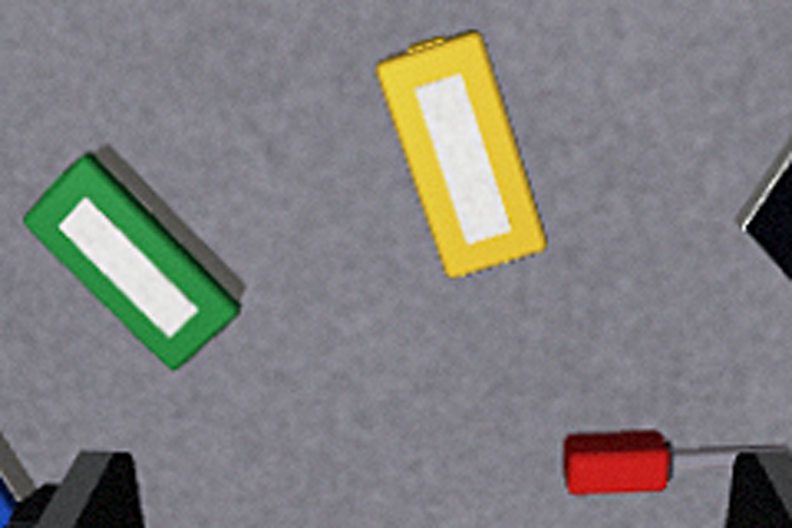

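```bash
cat > loc2.py <<'E'
from h import *
from scipy.optimize import least_squares
f2=load("w2.npz");f1=load("w1.npz")
U=lambda c,s,o:(np.array(c)+.5)/s-.5+np.array(o)
m=np.array([[-108,134,75],[-108,-134,75],[-18,134,75],[-18,-134,75]])/1000
a2=[U(c,3.6,(210,130)) for c in [(668,33),(25,220),(705,236),(93,411)]]
a1=[U(c,2.3,(355,30)) for c in [(300,23),(60,425),(392,130),(165,495)]]
for a,b in zip(a1,a2): p,e=tri([(f1,a),(f2,b)]);print(np.round(p*1000,1),np.round(e,1))
def ch(p,m): return R.from_euler('z',p[2]).apply(m)+[p[0],p[1],p[3]]
res=least_squares(lambda p:np.r_[(proj(f2,ch(p,m))-a2).ravel(),(proj(f1,ch(p,m))-a1).ravel()],[.55,.05,.5,0])
print("chest",np.round(res.x,4),np.degrees(res.x[2]));print(np.round(res.fun.reshape(-1,2),1))
bm=np.array([[45,21,34],[45,-21,34],[-45,-21,34],[-45,21,34]])/1000
def box(n,c2,c1,yaw0):
    b2=[U(c,3.1,(10,50)) for c in c2];b1=[U(c,3.3,(140,130)) for c in c1]
    b=None
    for k in (0,1,2,3):
        q=least_squares(lambda p:np.r_[(proj(f2,ch(p,np.roll(bm,k,0)))-b2).ravel(),(proj(f1,ch(p,np.roll(bm,k,0)))-b1).ravel()],[.45,-.2,yaw0,0])
        if b is None or q.cost<b.cost:b=q
    print(n,np.round(b.x*1000,1),np.degrees(b.x[2])%180,b.cost);print(np.round(b.fun,1))
box("yel",[(510,110),(583,138),(518,303),(447,275)],[(378,65),(480,32),(546,245),(452,276)],-.2)
box("grn",[(243,40),(313,28),(317,195),(248,203)],[(25,217),(93,153),(240,308),(173,369)],.2)
E
python3 loc2.py
```

```text
[405.6 167.7  70.7] [0.3 0.3]
[541.4 -60.3  77. ] [1. 1.]
[482.9 212.2  69.3] [1.6 1.6]
[616.6 -17.2  71.9] [0. 0.]
chest [ 0.5676  0.1091  0.5389 -0.0073] 30.879041487829788
[[-0.2  0.1]
 [-0.5  0. ]
 [ 0.3  1.3]
 [ 1.   1.6]
 [-0.6  0.7]
 [-2.4 -1.4]
 [ 0.4 -1.4]
 [ 0.8  0.5]]
yel [ 457.2 -151.6 -176.8   -9.2] 169.87159563320375 4.1832501119718
[-0.2 -0.2  0.9  0.3  0.9  1.4  0.1  0.7 -1.1 -0.3 -0.  -0.6  0.4  0.2
 -1.5  0.2]
grn [ 431.8 -292.5  227.4  -10.5] 13.027037024765493 3.0883394283881653
[ 0.9 -0.2  0.1  0.3 -0.1  1.2  0.7  0.6 -0.4  0.  -1.4 -0.7  0.2  0.4
 -0.2  0.1]
```

```bash
cat >> loc2.py <<'E'
print("--- z=0")
for nm,F,aa,mm,s0 in [("chest w2",[(f2,a2)],0,m,.5),("chest w1",[(f1,a1)],0,m,.5)]:
    q=least_squares(lambda p:np.concatenate([(proj(g,ch([p[0],p[1],p[2],0],mm))-a).ravel() for g,a in F]),[.55,.1,.5])
    print(nm,np.round(q.x,4),np.degrees(q.x[2]),q.cost)
for nm,c2,c1,y in [("yel",[(510,110),(583,138),(518,303),(447,275)],[(378,65),(480,32),(546,245),(452,276)],-.2),("grn",[(243,40),(313,28),(317,195),(248,203)],[(25,217),(93,153),(240,308),(173,369)],.2)]:
    b2=[U(c,3.1,(10,50)) for c in c2];b1=[U(c,3.3,(140,130)) for c in c1]
    for g,a in((f1,b1),(f2,b2)):
        P=np.array([onz(g,i,.033) for i in a]);c=P.mean(0);d=P[0]+P[1]-P[2]-P[3];print(nm,np.round(c*1000,1),np.degrees(np.arctan2(d[1],d[0])), [round(1000*np.linalg.norm(P[i]-P[i-1])) for i in range(4)])
E
python3 loc2.py | sed -n '/---/,$p'; python3 go.py 453 -156 160 80
```

```text
--- z=0
chest w2 [0.565  0.1072 0.5369] 30.76080790235852 7.5917546756991
chest w1 [0.5659 0.1067 0.5378] 30.816329242001267 13.471197794868036
yel [ 455.8 -150.3   33. ] 170.04048090131892 [88, 40, 87, 39]
yel [ 455.5 -150.    33. ] 169.32859875854558 [87, 39, 87, 40]
grn [ 430.7 -287.9   33. ] -167.19690491868775 [88, 41, 85, 41]
grn [ 430.6 -288.1   33. ] -166.69197209148248 [87, 43, 87, 43]
t 2.4 tcp [481.    2.1 331.6] x [0.97  0.242 0.003] y [ 0.003 -0.001 -1.   ] z [-0.242  0.97  -0.001] F [0.3 0.1 0.2] g 84.8 q [ 0.56  0.1  -0.73  1.78  0.07  1.29  1.62]
shift [ -65.9  171.6 -146.4] turn [ 0.  24.   0.2]
```

```bash
python3 go.py 455.6 -150.1 60 79.7
```

```text
t 2.4 tcp [481.    2.1 331.6] x [0.97  0.242 0.003] y [ 0.003 -0.001 -1.   ] z [-0.242  0.97  -0.001] F [0.3 0.1 0.2] g 84.8 q [ 0.56  0.1  -0.73  1.78  0.07  1.29  1.62]
shift [ -62.2  271.6 -141.2] turn [ 0.  24.3  0.2]
```

Request:
{"api": "drive_tool", "payload": {"series": [[-62, 220, -141, 0, 24.3, 0, 85], [-62, 220, -141, 0, 24.3, 0, 85], [-62, 220, -141, 0, 24.3, 0, 85], [-62, 220, -141, 0, 24.3, 0, 85], [-62, 220, -141, 0, 24.3, 0, 85]]}}

```text
clock: 2.9
tcp_pos: [0.4563, -0.1427, 0.1232]
orientation: [-1.567, 0.143, -0.149]
contact_force: [0.8, -1.2, 0.2]
grip_width: 0.0851
```

```bash
python3 go.py 455.6 -150.1 60 79.7;  python3 - <<'E'
from h import *
f=wrist("w3"); save(f,"w3.npz")
E
```

```text
t 2.9 tcp [ 456.3 -142.7  123.2] x [ 0.983 -0.185  0.003] y [ 0.003 -0.001 -1.   ] z [ 0.185  0.983 -0.001] F [ 0.8 -1.2  0.2] g 85.1 q [ 0.66  0.3  -0.57  2.06  0.21  0.84  1.36]
shift [ 0.5 63.2 -7.4] turn [ 0.  -0.4  0.2]
```

View pics/w3.png

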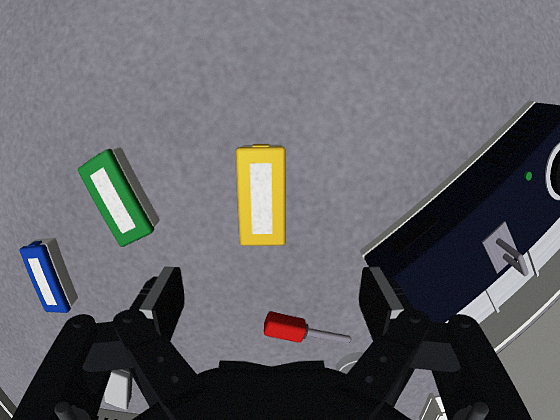

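```bash
cat > q.py <<'E'
from h import *
import sys
# q.py file z u,v u,v ... (4 corners TL TR BR BL): centre, yaw
f=load(sys.argv[1]); z=float(sys.argv[2]); P=np.array([onz(f,tuple(map(float,a.split(','))),z) for a in sys.argv[3:]])
print(np.round(P*1000,1)); c=P.mean(0); print("centre",np.round(c*1000,1))
if len(P)==4:
    d=P[0]+P[1]-P[2]-P[3]; print("yaw",np.degrees(np.arctan2(d[1],d[0])))
E
python3 q.py w3.npz .034 237,148 284,148 286,244 238,244;python3 q.py w3.npz .034  79,168 110,149 154,231 122,246;  python3 go.py 455.6 -150.1 7 79.7
```

```text
[[ 408.8 -162.3   34. ]
 [ 416.2 -123.9   34. ]
 [ 502.4 -137.2   34. ]
 [ 494.5 -180.3   34. ]]
centre [ 455.5 -150.9   34. ]
yaw 169.68596749288469
[[ 392.8 -316.4   34. ]
 [ 383.9 -276.7   34. ]
 [ 468.1 -256.3   34. ]
 [ 477.8 -296.1   34. ]]
centre [ 430.6 -286.4   34. ]
yaw -166.46084910178197
t 2.95 tcp [ 450.5 -147.1  116.8] x [ 0.982 -0.19  -0.007] y [-0.008 -0.    -1.   ] z [ 0.19   0.982 -0.002] F [-2.  -2.7 -4.1] g 85.2 q [ 0.67  0.3  -0.56  2.06  0.22  0.84  1.36]
shift [  6.4 109.8  -1.8] turn [ 0.1 -0.7 -0.4]
```

Consistent. Descend and grip.

Request:
{"api": "drive_tool", "payload": {"series": [[6, 50, -2, 0, -0.7, -0.4, 85], [6, 90, -2, 0, -0.7, -0.4, 85], [6, 110, -2, 0, -0.7, -0.4, 85], [6, 110, -2, 0, -0.7, -0.4, 85], [6, 110, -2, 0, -0.7, -0.4, 30]], "squeeze": 45}}

```text
clock: 3.45
tcp_pos: [0.4553, -0.1504, 0.0072]
orientation: [-1.568, 0.144, -0.142]
contact_force: [0.6, 0.4, 0.5]
grip_width: 0.073
```

```bash
python3 go.py 455.6 -150.1 7 79.7
```

```text
t 3.45 tcp [ 455.3 -150.4    7.2] x [ 0.984 -0.181 -0.001] y [-0.001 -0.002 -1.   ] z [ 0.181  0.984 -0.002] F [0.6 0.4 0.5] g 73.0 q [ 0.58  0.49 -0.47  2.13  0.39  0.61  1.22]
shift [0.3 0.2 0.3] turn [ 0.1 -0.1 -0. ]
```

Request:
{"api": "drive_tool", "payload": {"series": [[0, 0, 0, 0, 0, 0, 30], [0, 0, 0, 0, 0, 0, 30], [0, 0, 0, 0, 0, 0, 30], [0, 0, 0, 0, 0, 0, 30], [0, -20, 0, 0, 0, 0, 30]]}}

```text
clock: 3.95
tcp_pos: [0.4536, -0.15, 0.0261]
orientation: [-1.567, 0.146, -0.139]
contact_force: [-0.3, -0.2, -0.2]
grip_width: 0.0299
```

```bash
cat > bay.py <<'E'
from h import *
import sys
# bay.py cx cy z(world mm) [jawangle rel chest deg, default 90]
C=np.array([.5655,.107]);Y=np.radians(30.8)
cx,cy,z=map(float,sys.argv[1:4]); a=float(sys.argv[4]) if len(sys.argv)>4 else 90
x=C[0]*1000+cx*np.cos(Y)-cy*np.sin(Y); y=C[1]*1000+cx*np.sin(Y)+cy*np.cos(Y)
o=st(); print("world",round(x,1),round(y,1)); d,w=goal([x/1000,y/1000,z/1000],down(Y+np.radians(a)),o)
print("shift",np.round(d,1),"turn",np.round(w,1))
c=R.from_euler('z',-Y).apply(o["tcp_pos"]-[C[0],C[1],0])*1000; print("tcp in chest",np.round(c,1))
E
python3 bay.py 45 -76 150
```

```text
t 3.95 tcp [ 453.6 -150.    26.1] x [ 0.983 -0.181 -0.004] y [-0.004 -0.001 -1.   ] z [ 0.181  0.984 -0.001] F [-0.3 -0.2 -0.2] g 29.9 q [ 0.6   0.45 -0.5   2.12  0.36  0.65  1.25]
world 643.1 64.8
shift [ 146.9 -124.8  245.3] turn [ -0.  -41.2  -0.3]
tcp in chest [-227.7 -163.5   26.1]
```

Run:
```python
from h import *
f=wrist("w4"); save(f,"w4.npz")
f=grab("top","t4"); save(f,"t4.npz");crop(f["frame"],310,130,140,130,4,"t4c")
```

```text
(no output)
```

View pics/w4.png

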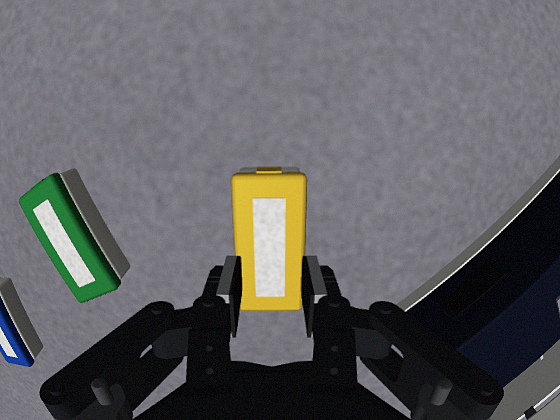

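```bash
python3 - <<'E'
from h import *
f=load("w4.npz"); o=r.get_obs(); p=o["tcp_pos"]; print(proj(f,[p,p+[0,0,.019]]))
z=R.from_rotvec(o["orientation"]).as_matrix()[:,2]
for h in (0,.019): print(proj(f,[p+[0,0,h]+z*.021,p+[0,0,h]-z*.021]))
E
python3 q.py w4.npz .034 234,173 305,173 301,308 238,308
python3 q.py w4.npz .054 234,173 305,173 301,308 238,308
```

```text
[[270.17634372 247.13818771]
 [270.00680051 261.89329073]]
[[305.01968961 247.00478814]
 [235.35451989 246.96644302]]
[[308.22093284 261.66904544]
 [231.82301085 261.61638616]]
[[ 407.6 -161.5   34. ]
 [ 414.6 -123.6   34. ]
 [ 501.3 -138.6   34. ]
 [ 494.1 -178.7   34. ]]
centre [ 454.4 -150.6   34. ]
yaw 169.47446655254288
[[ 403.8 -158.4   54. ]
 [ 409.9 -124.9   54. ]
 [ 486.6 -138.2   54. ]
 [ 480.2 -173.5   54. ]]
centre [ 445.1 -148.7   54. ]
yaw 169.47446655254285
```

View pics/t4c.png

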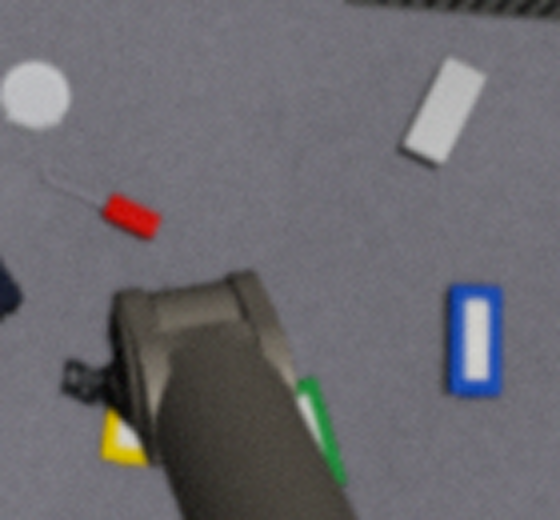

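Run:
```python
from h import *
st(); f=wrist("w5"); st(); crop(f["frame"],180,150,180,190,4,"w5c")
```

```text
t 4.05 tcp [ 456.8 -150.6   29. ] x [ 0.983 -0.181  0.003] y [ 0.002 -0.003 -1.   ] z [ 0.181  0.983 -0.002] F [ 0.7 -0.6  0.3] g 29.9 q [ 0.6   0.45 -0.5   2.12  0.36  0.65  1.25]
t 4.1 tcp [ 456.3 -150.7   28.1] x [ 0.983 -0.181  0.002] y [ 0.001 -0.002 -1.   ] z [ 0.181  0.983 -0.002] F [ 1.   0.5 -1.6] g 29.9 q [ 0.6   0.45 -0.5   2.12  0.36  0.65  1.25]
```

View pics/w5c.png

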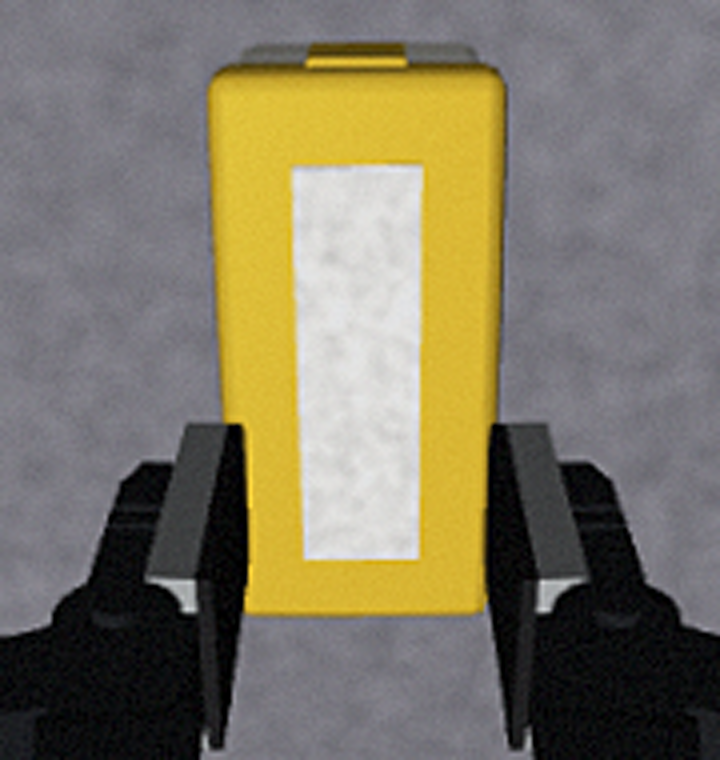

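Run:
```python
from h import *
f=load("w4.npz"); o=r.get_obs(); p=o["tcp_pos"]; Rt=R.from_rotvec(o["orientation"])
for h in (0,10,20,30,40): print(h,np.round(proj(f,p+Rt.apply(np.array([[-11,-h,-15],[11,-h,-15],[-11,-h,-21],[11,-h,-21]])/1000)),1).tolist())
```

```text
0 [[244.6, 228.8], [245.7, 261.8], [234.5, 228.8], [236.0, 261.7]]
10 [[243.2, 235.4], [244.5, 269.6], [232.6, 235.4], [234.4, 269.5]]
20 [[241.7, 242.8], [243.2, 278.2], [230.6, 242.7], [232.6, 278.1]]
30 [[240.1, 250.9], [241.7, 287.6], [228.3, 250.8], [230.6, 287.4]]
40 [[238.3, 260.0], [240.2, 298.0], [225.8, 259.8], [228.5, 297.8]]
```

Run:
```python
from h import *
s=grab("scene"); save(s,"s5.npz"); o=r.get_obs(); p=o["tcp_pos"]
print(proj(s,[p,p+[0,0,.019],p+[0,0,.038]]))
crop(s["frame"],160,140,120,100,6,"s5c")
```

```text
[[225.67487982 206.57718099]
 [225.07752268 201.43473772]
 [224.46795015 196.18713626]]
```

View pics/s5c.png

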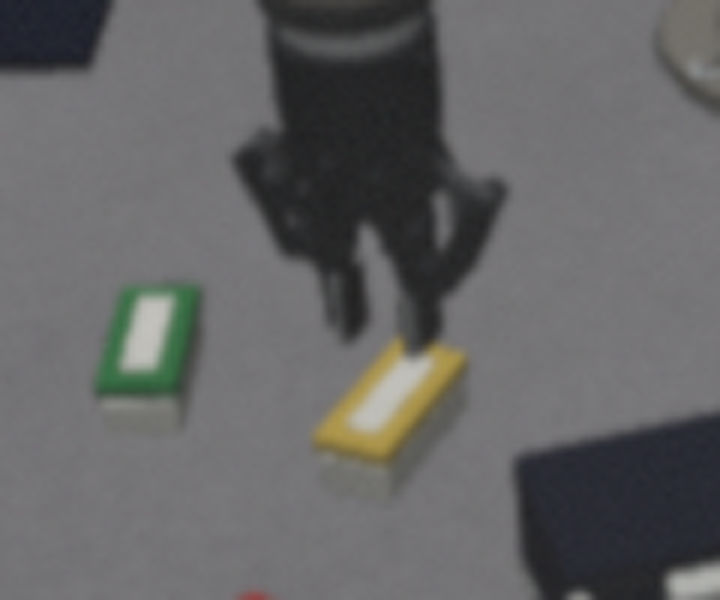

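Request:
{"api": "drive_tool", "payload": {"series": [[0, 0, 0, 0, 0, 0, 65], [0, 0, 0, 0, 0, 0, 65], [0, 0, 0, 0, 0, 0, 65], [0, 0, 0, 0, 0, 0, 65]]}}

```text
clock: 4.55
tcp_pos: [0.4555, -0.1505, 0.0272]
orientation: [-1.568, 0.143, -0.143]
contact_force: [1.1, 1.0, 0.4]
grip_width: 0.0653
```

Run:
```python
from h import *
o=st();f=wrist("w6");save(f,"w6.npz"); crop(f["frame"],160,150,220,190,3.5,"w6c")
p=o["tcp_pos"]; Rt=R.from_rotvec(o["orientation"])
for h in (30,35,40,45,50): print(h,np.round(proj(f,p+Rt.apply(np.array([[-11,-h,-32.5],[11,-h,-32.5],[-11,-h,32.5],[11,-h,32.5]])/1000)),1).tolist())
```

```text
t 4.55 tcp [ 455.5 -150.5   27.2] x [ 0.983 -0.181 -0.   ] y [-0.    -0.002 -1.   ] z [ 0.181  0.983 -0.002] F [1.1 1.  0.4] g 65.3 q [ 0.6   0.45 -0.5   2.12  0.36  0.65  1.25]
30 [[206.7, 244.4], [210.0, 280.9], [333.3, 244.5], [330.1, 281.1]]
35 [[204.9, 248.6], [208.5, 285.8], [335.1, 248.7], [331.6, 285.9]]
40 [[203.0, 253.0], [206.9, 290.9], [336.9, 253.1], [333.1, 291.1]]
45 [[201.0, 257.7], [205.2, 296.3], [338.8, 257.8], [334.8, 296.4]]
50 [[198.9, 262.7], [203.4, 301.9], [340.8, 262.8], [336.5, 302.1]]
```

View pics/w6c.png

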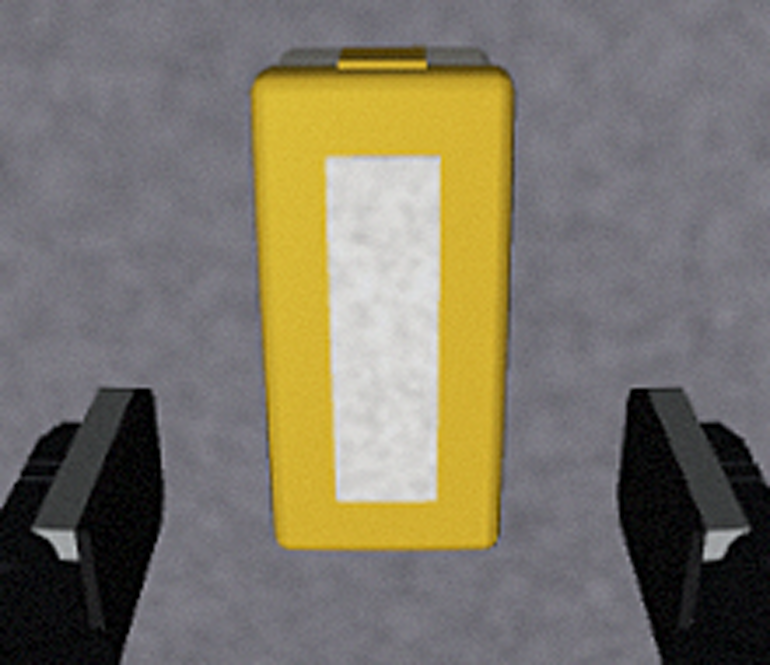

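Request:
{"api": "drive_tool", "payload": {"series": [[0, 20, 0, 0, 0, 0, 65], [0, 35, 0, 0, 0, 0, 65], [0, 42, 0, 0, 0, 0, 65], [0, 48, 0, 0, 0, 0, 65], [0, 48, 0, 0, 0, 0, 65]]}}

```text
clock: 5.1
tcp_pos: [0.4552, -0.1505, -0.0211]
orientation: [-1.568, 0.144, -0.142]
contact_force: [-0.1, 0.2, 0.3]
grip_width: 0.065
```

Run:
```python
from h import *
o=st();f=wrist("w7");save(f,"w7.npz"); s=grab("scene");crop(f["frame"],160,120,220,220,2.7,"w7c"); crop(s["frame"],160,140,120,100,6,"s7c")
```

```text
t 5.1 tcp [ 455.2 -150.5  -21.1] x [ 0.983 -0.181 -0.001] y [-0.001 -0.002 -1.   ] z [ 0.181  0.983 -0.002] F [-0.1  0.2  0.3] g 65.0 q [ 0.55  0.54 -0.44  2.14  0.43  0.55  1.18]
```

View pics/w7c.png

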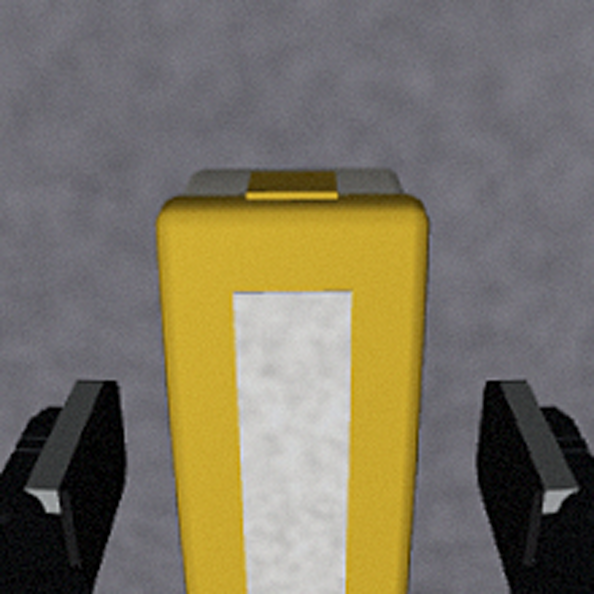

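View pics/s7c.png

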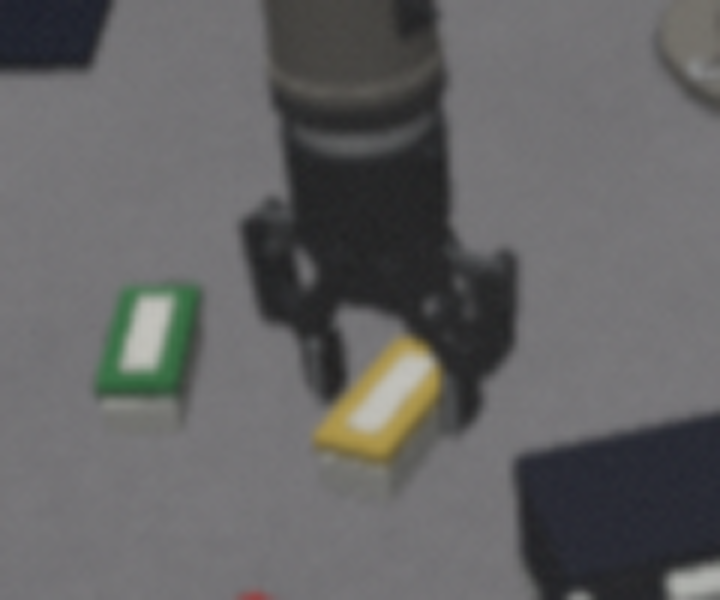

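```bash
python3 q.py s5.npz .02 225.4,208.4; python3 q.py s5.npz .034 225,206.7; python3 q.py s5.npz .034 227.5,197 237.5,199.4 223,216.3 213,213.3
```

```text
[[ 455.1 -152.4   20. ]]
centre [ 455.1 -152.4   20. ]
[[ 464.7 -149.2   34. ]]
centre [ 464.7 -149.2   34. ]
[[ 416.3 -156.9   34. ]
 [ 422.4 -123.4   34. ]
 [ 509.3 -140.7   34. ]
 [ 501.6 -173.4   34. ]]
centre [ 462.4 -148.6   34. ]
yaw 168.89375762337025
```

Request:
{"api": "drive_tool", "payload": {"series": [[0, 5, 0, 0, 0, 0, 65], [0, 6, 0, 0, 0, 0, 36], [0, 6, 0, 0, 0, 0, 36], [0, 6, 0, 0, 0, 0, 36], [0, 6, 0, 0, 0, 0, 36]]}}

```text
clock: 5.7
tcp_pos: [0.4559, -0.1506, -0.0263]
orientation: [-1.568, 0.143, -0.143]
contact_force: [-0.8, 0.0, 0.6]
grip_width: 0.0412
```

```bash
python3 go.py 455 -150 40 79.7
```

```text
t 5.7 tcp [ 455.9 -150.6  -26.3] x [ 0.983 -0.181  0.001] y [ 0.    -0.002 -1.   ] z [ 0.181  0.983 -0.002] F [-0.8  0.   0.6] g 41.2 q [ 0.54  0.55 -0.43  2.14  0.44  0.54  1.17]
shift [ -1.  -66.3   0.3] turn [ 0.1 -0.1  0. ]
```

Gripped at 41.2 mm. Lift and carry over the right bay.

Request:
{"api": "drive_tool", "payload": {"series": [[0, -45, 0, 0, 0, 0, 36], [0, -90, 0, 0, 0, 0, 36], [0, -140, 0, 0, 0, 0, 36], [0, -175, 0, 0, 0, 0, 36], [0, -175, 0, 0, 0, 0, 36]]}}

```text
clock: 6.2
tcp_pos: [0.4592, -0.151, 0.1535]
orientation: [-1.571, 0.136, -0.151]
contact_force: [-0.2, -0.3, -1.0]
grip_width: 0.0411
```

```bash
python3 bay.py 45 -76 150;python3 - <<'E'
from h import *
f=wrist("w8");save(f,"w8.npz"); 
E
```

```text
t 6.2 tcp [ 459.2 -151.   153.5] x [ 0.983 -0.181  0.01 ] y [ 0.009 -0.005 -1.   ] z [ 0.181  0.983 -0.004] F [-0.2 -0.3 -1. ] g 41.1 q [ 0.71  0.26 -0.6   2.02  0.19  0.9   1.4 ]
world 643.1 64.8
shift [141.7   3.9 245.5] turn [  0.4 -41.3   0.5]
tcp in chest [-223.4 -167.2  153.5]
```

View pics/w8.png

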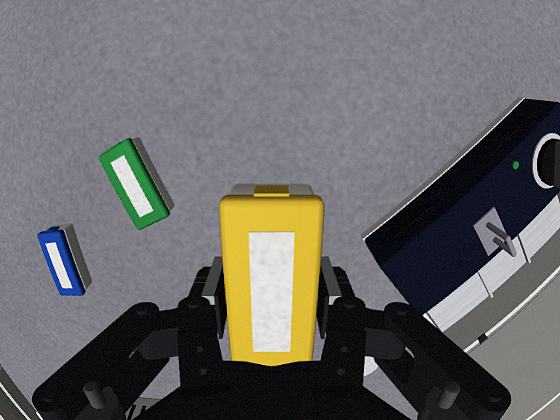

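```bash
python3 bay.py 42 -76 130
```

```text
t 6.25 tcp [ 457.3 -150.9  150.8] x [ 0.983 -0.182  0.006] y [ 0.005 -0.004 -1.   ] z [ 0.182  0.983 -0.003] F [ 0.2 -0.1 -1.5] g 41.1 q [ 0.71  0.26 -0.6   2.02  0.19  0.9   1.39]
world 640.5 63.2
shift [141.2  20.8 243.9] turn [  0.3 -41.3   0.2]
tcp in chest [-225.  -166.1  150.8]
```

Request:
{"api": "drive_tool", "payload": {"series": [[141, 21, 244, 0.3, -41.3, 0.2, 36], [141, 21, 244, 0.3, -41.3, 0.2, 36], [141, 21, 244, 0.3, -41.3, 0.2, 36], [141, 21, 244, 0.3, -41.3, 0.2, 36], [141, 21, 244, 0.3, -41.3, 0.2, 36]]}}

```text
clock: 6.75
tcp_pos: [0.6186, 0.0397, 0.1293]
orientation: [-1.528, -0.424, 0.428]
contact_force: [1.6, -0.1, -1.5]
grip_width: 0.0407
```

```bash
python3 bay.py 42 -76 120
```

```text
t 6.75 tcp [618.6  39.7 129.3] x [ 0.856  0.517 -0.003] y [-0.003 -0.    -1.   ] z [-0.517  0.856  0.001] F [ 1.6 -0.1 -1.5] g 40.7 q [ 0.36  0.56 -0.73  1.71  0.42  1.03  1.6 ]
world 640.5 63.2
shift [31.   9.3  8.8] turn [-0.1  0.4 -0.2]
tcp in chest [ 11.1 -85.  129.3]
```

Request:
{"api": "drive_tool", "payload": {"series": [[31, 20, 8.8, 0, 0.4, -0.2, 36], [31, 20, 8.8, 0, 0.4, -0.2, 36], [31, 20, 8.8, 0, 0.4, -0.2, 36]]}}

```text
clock: 7.05
tcp_pos: [0.6386, 0.0636, 0.1062]
orientation: [-1.527, -0.418, 0.425]
contact_force: [0.5, -1.5, -0.4]
grip_width: 0.0414
```

```bash
python3 bay.py 42 -76 -13;python3 - <<'E'
from h import *
f=wrist("w9");save(f,"w9.npz"); 
E
```

```text
t 7.05 tcp [638.6  63.6 106.2] x [ 0.858  0.513 -0.004] y [-0.005  0.001 -1.   ] z [-0.513  0.858  0.004] F [ 0.5 -1.5 -0.4] g 41.4 q [ 0.3   0.62 -0.71  1.68  0.45  1.02  1.55]
world 640.5 63.2
shift [  1.8 119.2  -1.7] turn [-0.2  0.1 -0.2]
tcp in chest [ 40.6 -74.7 106.2]
```

View pics/w9.png

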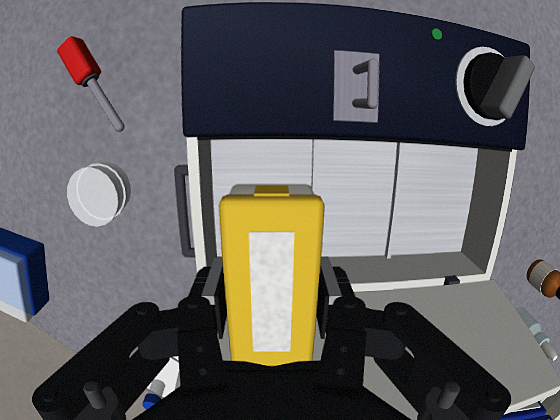

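Request:
{"api": "drive_tool", "payload": {"series": [[1.8, 40, -1.7, 0, 0, 0, 36], [1.8, 80, -1.7, 0, 0, 0, 36], [1.8, 105, -1.7, 0, 0, 0, 36], [1.8, 114, -1.7, 0, 0, 0, 36], [1.8, 114, -1.7, 0, 0, 0, 36]]}}

```text
clock: 7.6
tcp_pos: [0.6401, 0.0603, -0.0075]
orientation: [-1.529, -0.415, 0.424]
contact_force: [0.9, 0.0, -1.0]
grip_width: 0.0409
```

```bash
python3 bay.py 42 -76 -13
```

```text
t 7.6 tcp [640.1  60.3  -7.5] x [ 0.86   0.51  -0.005] y [-0.005 -0.001 -1.   ] z [-0.51   0.86   0.002] F [ 0.9  0.  -1. ] g 40.9 q [ 0.25  0.75 -0.63  1.73  0.56  0.85  1.47]
world 640.5 63.2
shift [1.9 5.5 2.3] turn [-0.1 -0.1 -0.3]
tcp in chest [ 40.1 -78.3  -7.5]
```

Request:
{"api": "drive_tool", "payload": {"series": [[2, 5, 2, 0, 0, -0.3, 36], [2, 6, 2, 0, 0, -0.3, 36], [2, 6, 2, 0, 0, -0.3, 36]]}}

```text
clock: 7.9
tcp_pos: [0.6414, 0.0631, -0.0124]
orientation: [-1.528, -0.42, 0.418]
contact_force: [0.4, -0.1, -1.2]
grip_width: 0.0411
```

```bash
python3 bay.py 42 -76 -13
```

```text
t 7.9 tcp [641.4  63.1 -12.4] x [0.86  0.51  0.002] y [ 0.001  0.002 -1.   ] z [-0.51   0.86   0.002] F [ 0.4 -0.1 -1.2] g 41.1 q [ 0.25  0.76 -0.63  1.74  0.57  0.83  1.46]
world 640.5 63.2
shift [-0.7  0.6  0.5] turn [-0.1 -0.1  0.1]
tcp in chest [ 42.7 -76.5 -12.4]
```

Request:
{"api": "drive_tool", "payload": {"series": [[0, 2, 0, 0, 0, 0, 36], [0, 3, 0, 0, 0, 0, 36], [0, 3, 0, 0, 0, 0, 36]]}}

```text
clock: 8.2
tcp_pos: [0.6421, 0.0632, -0.0142]
orientation: [-1.529, -0.421, 0.418]
contact_force: [-1.7, -1.3, 5.1]
grip_width: 0.0413
```

Request:
{"api": "drive_tool", "payload": {"series": [[0, 0, 0, 0, 0, 0, 58], [0, 0, 0, 0, 0, 0, 58], [0, 0, 0, 0, 0, 0, 58]]}}

```text
clock: 8.5
tcp_pos: [0.6422, 0.0633, -0.0141]
orientation: [-1.529, -0.422, 0.417]
contact_force: [-0.8, 0.4, -0.0]
grip_width: 0.0579
```

Request:
{"api": "drive_tool", "payload": {"series": [[0, -40, 0, 0, 0, 0, 58], [0, -90, 0, 0, 0, 0, 58], [0, -130, 0, 0, 0, 0, 58], [0, -150, 0, 0, 0, 0, 58], [0, -150, 0, 0, 0, 0, 58]]}}

```text
clock: 9.0
tcp_pos: [0.6442, 0.0638, 0.1398]
orientation: [-1.529, -0.427, 0.412]
contact_force: [0.7, 0.1, 0.4]
grip_width: 0.0579
```

```bash
python3 - <<'E'
from h import *
st();f=wrist("w10");save(f,"w10.npz");
E
python3 go.py 431 -288 120 103
```

```text
t 9.0 tcp [644.2  63.8 139.8] x [0.86  0.51  0.009] y [ 0.009  0.003 -1.   ] z [-0.51   0.86  -0.002] F [0.7 0.1 0.4] g 57.9 q [ 0.32  0.58 -0.73  1.65  0.43  1.07  1.57]
t 9.05 tcp [642.8  63.2 137.4] x [0.86  0.51  0.006] y [ 0.005  0.002 -1.   ] z [-0.51   0.86  -0.001] F [-0.4  0.4  0. ] g 58.1 q [ 0.32  0.59 -0.73  1.65  0.43  1.07  1.57]
shift [-361.4   15.6 -194.1] turn [ 0.  17.7  0.3]
```

View pics/w10.png

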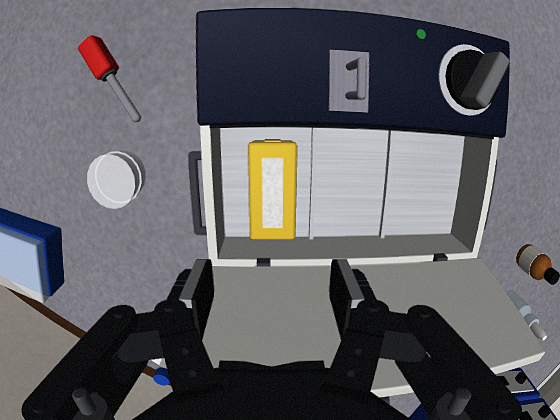

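Request:
{"api": "drive_tool", "payload": {"series": [[-361, 0, -194, 0, 17.7, 0, 65], [-361, 0, -194, 0, 17.7, 0, 65], [-361, 0, -194, 0, 17.7, 0, 65], [-361, 0, -194, 0, 17.7, 0, 65], [-361, 0, -194, 0, 17.7, 0, 65]]}}

```text
clock: 9.55
tcp_pos: [0.5107, -0.1528, 0.134]
orientation: [-1.561, -0.18, 0.175]
contact_force: [0.9, -0.9, 0.3]
grip_width: 0.0651
```

```bash
python3 go.py 431 -288 90 103
```

```text
t 9.55 tcp [ 510.7 -152.8  134. ] x [0.974 0.224 0.003] y [ 0.003  0.003 -1.   ] z [-0.224  0.974  0.002] F [ 0.9 -0.9  0.3] g 65.1 q [ 0.72  0.39 -0.68  1.92  0.3   0.93  1.7 ]
shift [-108.1   43.5 -113.9] turn [-0.1 -0.   0.2]
```

Request:
{"api": "drive_tool", "payload": {"series": [[-108, 44, -114, 0, 0, 0, 70], [-108, 44, -114, 0, 0, 0, 70], [-108, 44, -114, 0, 0, 0, 70], [-108, 44, -114, 0, 0, 0, 70], [-108, 44, -114, 0, 0, 0, 70]]}}

```text
clock: 10.05
tcp_pos: [0.4277, -0.29, 0.0872]
orientation: [-1.559, -0.172, 0.174]
contact_force: [0.0, 0.0, 0.6]
grip_width: 0.07
```

```bash
python3 go.py 431 -288 -26 103
python3 - <<'E'
from h import *
f=wrist("w11");save(f,"w11.npz");
E
```

```text
t 10.05 tcp [ 427.7 -290.    87.2] x [ 0.976  0.219 -0.001] y [-0.002  0.004 -1.   ] z [-0.219  0.976  0.005] F [0.  0.  0.6] g 70.0 q [ 0.98  0.43 -0.61  1.99  0.33  0.82  1.97]
shift [  3.7 113.2   0.7] turn [-0.3 -0.4 -0. ]
```

View pics/w11.png

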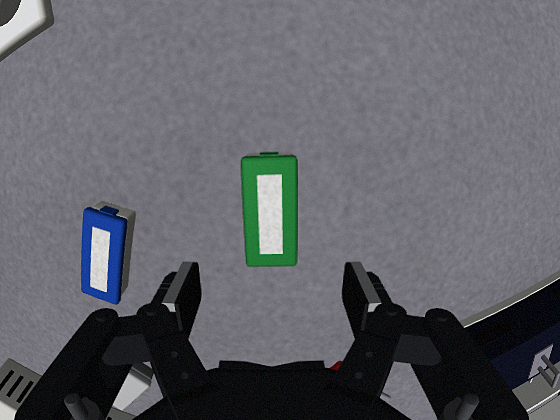

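```bash
python3 q.py w11.npz .034 241,157 297,156 297,265 246,266;python3 q.py w11.npz .034 84,207 127,212 120,303 82,296; python3 go.py 431 -288 -26 103
```

```text
[[ 391.9 -319.9   34. ]
 [ 382.3 -280.4   34. ]
 [ 468.3 -258.8   34. ]
 [ 478.2 -299.1   34. ]]
centre [ 430.2 -289.5   34. ]
yaw -166.15230600741032
[[ 459.  -445.2   34. ]
 [ 454.  -403.4   34. ]
 [ 548.5 -408.3   34. ]
 [ 554.5 -451.    34. ]]
centre [ 504. -427.   34.]
yaw 176.7272174588908
t 10.1 tcp [ 430.  -288.    88.2] x [0.975 0.222 0.002] y [ 0.001  0.004 -1.   ] z [-0.222  0.975  0.004] F [0.5 0.6 0.3] g 69.8 q [ 0.97  0.43 -0.61  1.99  0.32  0.82  1.97]
shift [  0.8 114.2  -0.7] turn [-0.2 -0.2  0.1]
```

Green is at (430,-289), yaw 13.8°; descend.

Request:
{"api": "drive_tool", "payload": {"series": [[0, 45, -1.5, -0.2, -1, 0, 66], [0, 85, -1.5, -0.2, -1, 0, 66], [0, 105, -1.5, -0.2, -1, 0, 66], [0, 114, -1.5, -0.2, -1, 0, 66], [0, 114, -1.5, -0.2, -1, 0, 66]]}}

```text
clock: 10.6
tcp_pos: [0.4312, -0.2868, -0.0264]
orientation: [-1.56, -0.193, 0.191]
contact_force: [0.2, -0.0, 0.2]
grip_width: 0.0659
```

Request:
{"api": "drive_tool", "payload": {"series": [[0, 0, 0, 0, 0, 0, 36], [0, 0, 0, 0, 0, 0, 36], [0, 0, 0, 0, 0, 0, 36], [0, 0, 0, 0, 0, 0, 36]]}}

```text
clock: 11.0
tcp_pos: [0.4328, -0.2869, -0.0249]
orientation: [-1.561, -0.195, 0.189]
contact_force: [0.9, 1.8, 7.1]
grip_width: 0.0414
```

Request:
{"api": "drive_tool", "payload": {"series": [[0, -40, 0, 0, 0, 0, 36], [0, -90, 0, 0, 0, 0, 36], [0, -140, 0, 0, 0, 0, 36], [0, -165, 0, 0, 0, 0, 36], [0, -165, 0, 0, 0, 0, 36]]}}

```text
clock: 11.5
tcp_pos: [0.4345, -0.2888, 0.1446]
orientation: [-1.567, -0.199, 0.184]
contact_force: [0.6, 0.3, -1.1]
grip_width: 0.0412
```

```bash
python3 bay.py 42 0 135
python3 - <<'E'
from h import *
f=wrist("w12");save(f,"w12.npz");
E
```

```text
t 11.5 tcp [ 434.5 -288.8  144.6] x [0.97  0.242 0.009] y [ 0.01  -0.004 -1.   ] z [-0.242  0.97  -0.006] F [ 0.6  0.3 -1.1] g 41.2 q [ 1.02  0.35 -0.66  1.94  0.27  0.92  2.04]
world 601.6 128.5
shift [262.8   9.8 364.6] turn [  0.4 -16.8   0.5]
tcp in chest [-315.1 -272.9  144.6]
```

View pics/w12.png

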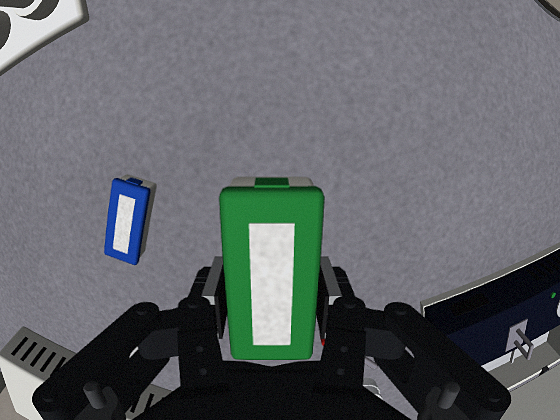

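Request:
{"api": "drive_tool", "payload": {"series": [[263, 10, 365, 0.4, -16.8, 0.5, 36], [263, 10, 365, 0.4, -16.8, 0.5, 36], [263, 10, 365, 0.4, -16.8, 0.5, 36], [263, 10, 365, 0.4, -16.8, 0.5, 36], [263, 10, 365, 0.4, -16.8, 0.5, 36]]}}

```text
clock: 12.05
tcp_pos: [0.5245, -0.0539, 0.1342]
orientation: [-1.526, -0.416, 0.425]
contact_force: [1.8, 0.1, -1.6]
grip_width: 0.0412
```

```bash
python3 bay.py 44 0 125
```

```text
t 12.05 tcp [524.5 -53.9 134.2] x [ 0.859  0.511 -0.005] y [-0.007  0.002 -1.   ] z [-0.511  0.859  0.005] F [ 1.8  0.1 -1.6] g 41.2 q [ 0.61  0.42 -0.78  1.92  0.35  0.95  1.77]
world 603.3 129.5
shift [161.5   9.  117.4] turn [-0.3 -0.1 -0.3]
tcp in chest [-117.6 -117.2  134.2]
```

Request:
{"api": "drive_tool", "payload": {"series": [[161, 9, 117, 0, 0, 0, 36], [161, 9, 117, 0, 0, 0, 36], [161, 9, 117, 0, 0, 0, 36], [161, 9, 117, 0, 0, 0, 36], [161, 20, 117, 0, 0, 0, 36]]}}

```text
clock: 12.55
tcp_pos: [0.6032, 0.139, 0.1136]
orientation: [-1.518, -0.425, 0.43]
contact_force: [-0.4, -0.1, -1.6]
grip_width: 0.0413
```

```bash
python3 bay.py 44 0 -12
```

```text
t 12.55 tcp [603.2 139.  113.6] x [ 0.854  0.52  -0.   ] y [-0.005  0.008 -1.   ] z [-0.52   0.854  0.01 ] F [-0.4 -0.1 -1.6] g 41.3 q [ 0.22  0.59 -0.75  1.73  0.45  1.01  1.42]
world 603.3 129.5
shift [ -4.8 125.5  -9.4] turn [-0.6  0.5 -0. ]
tcp in chest [ 48.8   8.2 113.6]
```

Request:
{"api": "drive_tool", "payload": {"series": [[-5, 20, -9, -0.6, 0.5, 0, 36], [-5, 60, -9, -0.6, 0.5, 0, 36], [-5, 95, -9, -0.6, 0.5, 0, 36], [-5, 115, -9, -0.6, 0.5, 0, 36], [-5, 115, -9, -0.6, 0.5, 0, 36]]}}

```text
clock: 13.05
tcp_pos: [0.5987, 0.1281, -0.0064]
orientation: [-1.53, -0.415, 0.429]
contact_force: [-0.3, 0.3, -1.0]
grip_width: 0.041
```

```bash
python3 bay.py 44 0 -12;python3 - <<'E'
from h import *
f=wrist("w13");save(f,"w13.npz"); 
E
```

```text
t 13.05 tcp [598.7 128.1  -6.4] x [ 0.858  0.513 -0.009] y [-0.009 -0.003 -1.   ] z [-0.513  0.858  0.002] F [-0.3  0.3 -1. ] g 41.0 q [ 0.16  0.72 -0.66  1.81  0.58  0.82  1.32]
world 603.3 129.5
shift [ 4.7  5.5 -1.1] turn [-0.1  0.1 -0.5]
tcp in chest [39.3  1.1 -6.4]
```

View pics/w13.png

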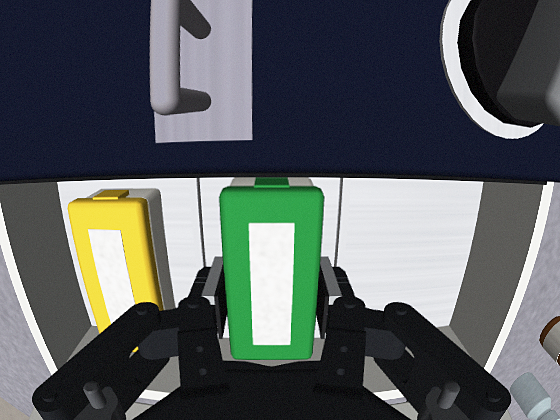

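Request:
{"api": "drive_tool", "payload": {"series": [[3, 4, -1, 0, 0, -0.5, 36], [4, 8, -1, 0, 0, -0.5, 36], [4, 8, -1, 0, 0, -0.5, 36]]}}

```text
clock: 13.4
tcp_pos: [0.6047, 0.1299, -0.0119]
orientation: [-1.527, -0.424, 0.419]
contact_force: [0.1, -0.4, -2.1]
grip_width: 0.041
```

Request:
{"api": "drive_tool", "payload": {"series": [[0, 0, 0, 0, 0, 0, 56], [0, 0, 0, 0, 0, 0, 56], [0, 0, 0, 0, 0, 0, 56], [0, -40, 0, 0, 0, 0, 56], [0, -85, 0, 0, 0, 0, 56]]}}

```text
clock: 13.9
tcp_pos: [0.603, 0.1292, 0.0727]
orientation: [-1.527, -0.421, 0.422]
contact_force: [1.2, 0.4, 1.1]
grip_width: 0.056
```

Request:
{"api": "drive_tool", "payload": {"series": [[0, -30, 0, 0, 0, 0, 60], [0, -55, 0, 0, 0, 0, 60], [0, -55, 0, 0, 0, 0, 60]]}}

```text
clock: 14.2
tcp_pos: [0.6055, 0.1303, 0.132]
orientation: [-1.527, -0.427, 0.416]
contact_force: [-0.4, 1.0, 0.2]
grip_width: 0.0598
```

```bash
python3 - <<'E'
from h import *
f=wrist("w14");save(f,"w14.npz");
E
python3 go.py 504 -427 120 86.5
```

```text
t 14.25 tcp [604.3 129.6 129.8] x [0.859 0.513 0.004] y [ 0.003  0.003 -1.   ] z [-0.513  0.859  0.001] F [-0.2 -0.6 -0.4] g 59.6 q [ 0.24  0.56 -0.76  1.72  0.44  1.03  1.44]
shift [-371.5    7.9 -426.5] turn [-0.1 34.3  0.2]
```

View pics/w14.png

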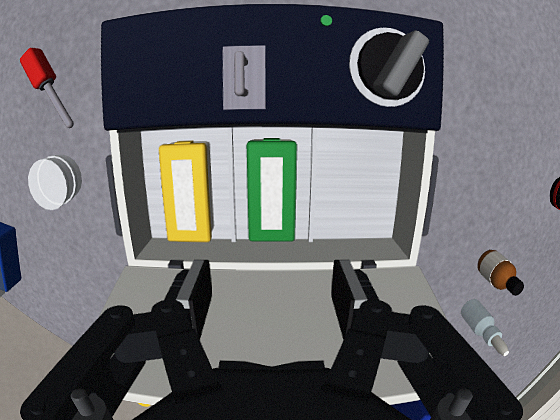

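Request:
{"api": "drive_tool", "payload": {"series": [[-371, 0, -426, 0, 34, 0, 66], [-371, 0, -426, 0, 34, 0, 66], [-371, 0, -426, 0, 34, 0, 66], [-371, 0, -426, 0, 34, 0, 66], [-371, 0, -426, 0, 34, 0, 66]]}}

```text
clock: 14.75
tcp_pos: [0.5578, -0.1189, 0.1268]
orientation: [-1.568, 0.045, -0.047]
contact_force: [1.1, -0.4, 0.3]
grip_width: 0.0659
```

```bash
python3 go.py 504 -427 100 86.5
```

```text
t 14.75 tcp [ 557.8 -118.9  126.8] x [ 0.998 -0.059  0.001] y [ 0.001  0.003 -1.   ] z [0.059 0.998 0.003] F [ 1.1 -0.4  0.3] g 65.9 q [ 0.58  0.45 -0.61  1.84  0.31  0.94  1.34]
shift [ -35.5   25.9 -310.8] turn [-0.2  0.1  0.1]
```

Request:
{"api": "drive_tool", "payload": {"series": [[-35, 26, -311, 0, 0, 0, 66], [-35, 26, -311, 0, 0, 0, 66], [-35, 26, -311, 0, 0, 0, 66], [-35, 26, -311, 0, 0, 0, 66], [-35, 26, -311, 0, 0, 0, 66]]}}

```text
clock: 15.25
tcp_pos: [0.5144, -0.3639, 0.1042]
orientation: [-1.567, 0.047, -0.046]
contact_force: [1.2, 0.3, 0.1]
grip_width: 0.066
```

```bash
python3 go.py 504 -427 90 86.5
```

```text
t 15.25 tcp [ 514.4 -363.9  104.2] x [ 0.998 -0.059 -0.001] y [-0.001  0.003 -1.   ] z [0.059 0.998 0.003] F [1.2 0.3 0.1] g 66.0 q [ 0.91  0.56 -0.53  1.72  0.33  0.96  1.76]
shift [ -6.7  14.  -63.6] turn [-0.2  0.1 -0. ]
```

Request:
{"api": "drive_tool", "payload": {"series": [[-7, 14, -63, 0, 0, 0, 68], [-7, 14, -63, 0, 0, 0, 68], [-7, 14, -63, 0, 0, 0, 68]]}}

```text
clock: 15.55
tcp_pos: [0.5003, -0.4296, 0.0872]
orientation: [-1.566, 0.054, -0.047]
contact_force: [0.3, -1.0, -0.2]
grip_width: 0.068
```

```bash
python3 - <<'E'
from h import *
st();f=wrist("w15");save(f,"w15.npz"); 
E
python3 go.py 504 -427 -25 86.5
```

```text
t 15.55 tcp [ 500.3 -429.6   87.2] x [ 0.998 -0.065 -0.005] y [-0.004  0.004 -1.   ] z [0.065 0.998 0.004] F [ 0.3 -1.  -0.2] g 68.0 q [ 0.97  0.62 -0.51  1.65  0.35  0.97  1.85]
t 15.6 tcp [ 502.2 -426.6   88. ] x [ 0.998 -0.061 -0.003] y [-0.003  0.005 -1.   ] z [0.061 0.998 0.005] F [0.2 0.6 0.6] g 67.9 q [ 0.97  0.62 -0.51  1.65  0.35  0.97  1.85]
shift [  2.1 113.   -0.9] turn [-0.3 -0.  -0.2]
```

View pics/w15.png

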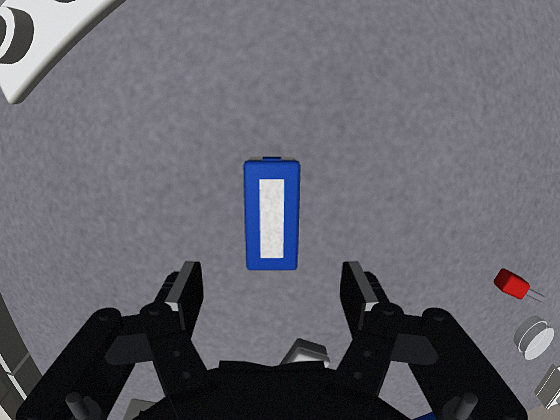

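```bash
python3 q.py w15.npz .034 245,161 300,160 297,269 248,269;python3 go.py 504 -427 -25 86.5
```

```text
[[ 460.3 -445.4   34. ]
 [ 462.2 -405.4   34. ]
 [ 551.3 -411.1   34. ]
 [ 548.6 -451.    34. ]]
centre [ 505.6 -428.2   34. ]
yaw 176.37117051337998
t 15.6 tcp [ 502.2 -426.6   88. ] x [ 0.998 -0.061 -0.003] y [-0.003  0.005 -1.   ] z [0.061 0.998 0.005] F [0.2 0.6 0.6] g 67.9 q [ 0.97  0.62 -0.51  1.65  0.35  0.97  1.85]
shift [  2.1 113.   -0.9] turn [-0.3 -0.  -0.2]
```

Request:
{"api": "drive_tool", "payload": {"series": [[3.5, 45, -2, -0.3, 0, -0.2, 66], [3.5, 85, -2, -0.3, 0, -0.2, 66], [3.5, 105, -2, -0.3, 0, -0.2, 66], [3.5, 112, -2, -0.3, 0, -0.2, 66], [3.5, 112, -2, -0.3, 0, -0.2, 66]]}}

```text
clock: 16.1
tcp_pos: [0.5059, -0.4258, -0.0244]
orientation: [-1.569, 0.046, -0.046]
contact_force: [-0.3, -0.1, -0.1]
grip_width: 0.0664
```

Request:
{"api": "drive_tool", "payload": {"series": [[0, 0, 0, 0, 0, 0, 36], [0, 0, 0, 0, 0, 0, 36], [0, 0, 0, 0, 0, 0, 36], [0, 0, 0, 0, 0, 0, 36]]}}

```text
clock: 16.5
tcp_pos: [0.5076, -0.4261, -0.0224]
orientation: [-1.57, 0.044, -0.048]
contact_force: [-0.1, 0.8, 6.3]
grip_width: 0.0411
```

Request:
{"api": "drive_tool", "payload": {"series": [[0, -40, 0, 0, 0, 0, 36], [0, -90, 0, 0, 0, 0, 36], [0, -140, 0, 0, 0, 0, 36], [0, -165, 0, 0, 0, 0, 36], [0, -165, 0, 0, 0, 0, 36]]}}

```text
clock: 17.0
tcp_pos: [0.5098, -0.4278, 0.1484]
orientation: [-1.575, 0.038, -0.054]
contact_force: [-0.2, -0.3, -1.4]
grip_width: 0.0408
```

```bash
python3 bay.py 42 76 140
python3 - <<'E'
from h import *
f=wrist("w16");save(f,"w16.npz");
E
```

```text
t 17.0 tcp [ 509.8 -427.8  148.4] x [ 0.998 -0.059  0.01 ] y [ 0.01  -0.005 -1.   ] z [ 0.059  0.998 -0.005] F [-0.2 -0.3 -1.4] g 40.8 q [ 0.98  0.55 -0.54  1.61  0.31  1.06  1.87]
world 562.7 193.8
shift [ 16.2   5.5 623.6] turn [  0.4 -34.2   0.5]
tcp in chest [-321.6 -430.8  148.4]
```

View pics/w16.png

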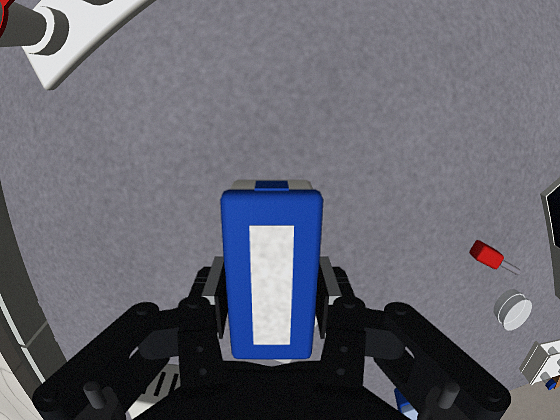

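Request:
{"api": "drive_tool", "payload": {"series": [[16, 0, 620, 0.4, -34.2, 0.5, 36], [16, 0, 620, 0.4, -34.2, 0.5, 36], [16, 0, 620, 0.4, -34.2, 0.5, 36], [16, 0, 620, 0.4, -34.2, 0.5, 36], [16, 0, 620, 0.4, -34.2, 0.5, 36]]}}

```text
clock: 17.55
tcp_pos: [0.5272, -0.1751, 0.1414]
orientation: [-1.524, -0.42, 0.429]
contact_force: [0.4, 0.6, -1.1]
grip_width: 0.0412
```

```bash
python3 bay.py 42 76 145
```

```text
t 17.55 tcp [ 527.2 -175.1  141.4] x [ 0.857  0.516 -0.004] y [-0.006  0.003 -1.   ] z [-0.516  0.857  0.006] F [ 0.4  0.6 -1.1] g 41.2 q [ 0.8   0.45 -0.75  1.85  0.36  0.99  2.01]
world 562.7 193.8
shift [220.7  -2.7 297.8] turn [-0.3  0.2 -0.2]
tcp in chest [-177.4 -222.7  141.4]
```

Request:
{"api": "drive_tool", "payload": {"series": [[221, -3, 298, 0, 0, 0, 36], [221, -3, 298, 0, 0, 0, 36], [221, -3, 298, 0, 0, 0, 36], [221, -3, 298, 0, 0, 0, 36], [221, -3, 298, 0, 0, 0, 36]]}}

```text
clock: 18.05
tcp_pos: [0.5503, 0.0732, 0.1431]
orientation: [-1.524, -0.418, 0.43]
contact_force: [1.4, -0.2, -0.3]
grip_width: 0.0407
```

```bash
python3 bay.py 42 76 130
```

```text
t 18.05 tcp [550.3  73.2 143.1] x [ 0.857  0.515 -0.006] y [-0.009  0.002 -1.   ] z [-0.515  0.857  0.007] F [ 1.4 -0.2 -0.3] g 40.7 q [ 0.38  0.46 -0.8   1.85  0.38  1.    1.53]
world 562.7 193.8
shift [72.9 13.3 96.9] turn [-0.4  0.2 -0.4]
tcp in chest [-30.4 -21.2 143.1]
```

Request:
{"api": "drive_tool", "payload": {"series": [[73, 13, 97, -0.4, 0, -0.4, 36], [73, 13, 97, -0.4, 0, -0.4, 36], [73, 13, 97, -0.4, 0, -0.4, 36], [73, 13, 97, -0.4, 0, -0.4, 36], [73, 30, 97, -0.4, 0, -0.4, 36]]}}

```text
clock: 18.55
tcp_pos: [0.563, 0.1945, 0.1132]
orientation: [-1.529, -0.427, 0.423]
contact_force: [0.6, -0.5, -1.0]
grip_width: 0.0411
```

```bash
python3 bay.py 42 76 -10
```

```text
t 18.55 tcp [563.  194.5 113.2] x [0.856 0.516 0.002] y [ 0.002  0.    -1.   ] z [-0.516  0.856 -0.001] F [ 0.6 -0.5 -1. ] g 41.1 q [ 0.14  0.55 -0.77  1.79  0.46  0.99  1.29]
world 562.7 193.8
shift [ -0.9 123.2  -0.3] turn [0.  0.3 0.1]
tcp in chest [ 42.7  76.4 113.2]
```

Request:
{"api": "drive_tool", "payload": {"series": [[-1, 40, 0, 0, 0, 0, 36], [-1, 80, 0, 0, 0, 0, 36], [-1, 110, 0, 0, 0, 0, 36], [-1, 119, 0, 0, 0, 0, 36], [-1, 119, 0, 0, 0, 0, 36]]}}

```text
clock: 19.05
tcp_pos: [0.5611, 0.1912, -0.0078]
orientation: [-1.531, -0.422, 0.425]
contact_force: [0.2, -0.1, -0.7]
grip_width: 0.041
```

```bash
python3 bay.py 42 76 -11
```

```text
t 19.05 tcp [561.1 191.2  -7.8] x [ 0.857  0.515 -0.003] y [-0.002 -0.002 -1.   ] z [-0.515  0.857 -0.001] F [ 0.2 -0.1 -0.7] g 41.0 q [ 0.06  0.7  -0.67  1.86  0.6   0.79  1.18]
world 562.7 193.8
shift [2.7 3.1 1.4] turn [ 0.1  0.2 -0.1]
tcp in chest [39.3 74.6 -7.8]
```

Request:
{"api": "drive_tool", "payload": {"series": [[3, 3, 1, 0, 0, 0, 36], [3, 5, 1, 0, 0, 0, 36], [3, 5, 1, 0, 0, 0, 36]]}}

```text
clock: 19.35
tcp_pos: [0.5641, 0.1929, -0.0107]
orientation: [-1.533, -0.422, 0.423]
contact_force: [-4.4, -3.9, 13.7]
grip_width: 0.0409
```

Request:
{"api": "drive_tool", "payload": {"series": [[0, 0, 0, 0, 0, 0, 56], [0, 0, 0, 0, 0, 0, 56], [0, 0, 0, 0, 0, 0, 56], [0, -40, 0, 0, 0, 0, 56], [0, -85, 0, 0, 0, 0, 56]]}}

```text
clock: 19.85
tcp_pos: [0.5626, 0.1925, 0.0736]
orientation: [-1.533, -0.419, 0.427]
contact_force: [0.5, 0.1, 0.5]
grip_width: 0.0557
```

Request:
{"api": "drive_tool", "payload": {"series": [[-20, -45, 0, 0, 0, 0, 50], [-40, -90, 0, 0, 0, 0, 40], [-60, -130, 0, 0, 0, 0, 30], [-60, -130, 0, 0, 0, 0, 20], [-60, -130, 0, 0, 0, 0, 0]]}}

```text
clock: 20.35
tcp_pos: [0.5122, 0.162, 0.2048]
orientation: [-1.534, -0.42, 0.424]
contact_force: [0.3, 0.1, -0.8]
grip_width: 0.0068
```

Run:
```python
from h import *
st();f=wrist("w17");save(f,"w17.npz"); s=grab("scene");save(s,"s17.npz");crop(s["frame"],240,180,160,110,5,"s17c")
```

```text
t 20.35 tcp [512.2 162.  204.8] x [ 0.858  0.513 -0.004] y [-0.001 -0.005 -1.   ] z [-0.513  0.858 -0.004] F [ 0.3  0.1 -0.8] g 6.8 q [ 0.28  0.36 -0.87  1.83  0.31  1.1   1.41]
```

View pics/w17.png

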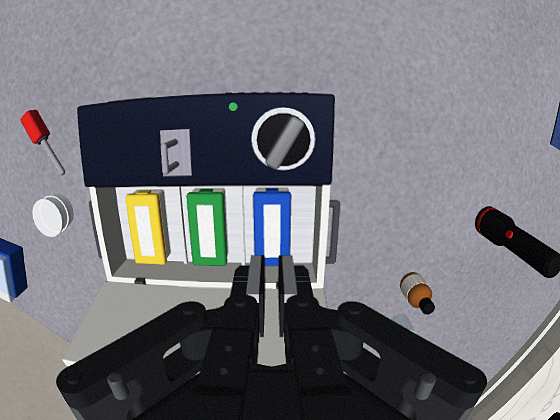

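View pics/s17c.png

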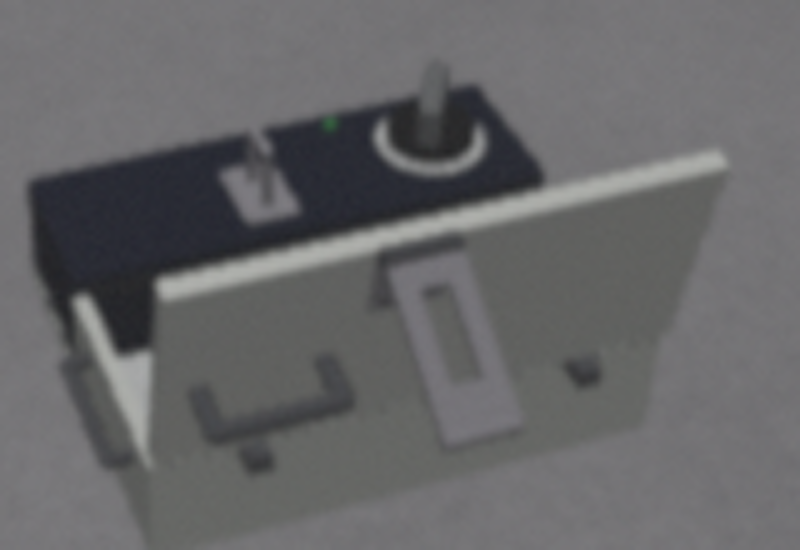

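```bash
python3 - <<'E'
from h import *
from scipy.optimize import least_squares
f=load("top0.npz");s=load("scene0.npz")
Y=np.radians(30.8)
def W(p): return R.from_euler('z',Y).apply(np.array(p)/1000)+[.5655,.107,0]
a=np.array([(50,318),(475,65)])/5.5+[190,120]
b=np.array([(726,162),(160,287)])/5+[240,180]
def res(q):
    P=[W([108-126*np.cos(q[0]),y,69+126*np.sin(q[0])]) for y in(134,-134)]
    return np.r_[(proj(f,P)-a).ravel(),(proj(s,P)-b).ravel()]
q=least_squares(res,[1.8]);print(q.x,res(q.x)); print(res([q.x[0]-.1]))
E
python3 bay.py 170 90 190
```

```text
[1.73187735] [-1.44985647 -0.70700574 -1.29341584 -1.01918238 -0.14545925 -2.07243872
 -0.4709472  -0.44157568]
[ 0.60168463  2.74520436  0.88955596  2.29943991 -2.95254046 -5.74001906
 -2.35059938 -4.6884011 ]
t 20.45 tcp [511.3 161.9 202.8] x [ 0.858  0.513 -0.007] y [-0.005 -0.005 -1.   ] z [-0.513  0.858 -0.002] F [ 0.3 -0.6  0. ] g 0.2 q [ 0.27  0.36 -0.86  1.83  0.31  1.1   1.41]
world 665.4 271.4
shift [188.5  11.4  14.8] turn [ 0.1  0.1 -0.4]
tcp in chest [-18.4  74.9 202.8]
```

```bash
python3 bay.py 172 75 228
```

```text
t 20.45 tcp [511.3 161.9 202.8] x [ 0.858  0.513 -0.007] y [-0.005 -0.005 -1.   ] z [-0.513  0.858 -0.002] F [ 0.3 -0.6  0. ] g 0.2 q [ 0.27  0.36 -0.86  1.83  0.31  1.1   1.41]
world 674.8 259.5
shift [190.2 -26.5  -0.2] turn [ 0.1  0.1 -0.4]
tcp in chest [-18.4  74.9 202.8]
```

Request:
{"api": "drive_tool", "payload": {"series": [[10, -27, 0, 0, 0, -0.4, 0], [60, -27, 0, 0, 0, -0.4, 0], [110, -27, 0, 0, 0, -0.4, 0], [155, -27, 0, 0, 0, -0.4, 0], [190, -27, 0, 0, 0, -0.4, 0]]}}

```text
clock: 20.95
tcp_pos: [0.6759, 0.2607, 0.225]
orientation: [-1.531, -0.42, 0.425]
contact_force: [1.2, 0.0, 0.8]
grip_width: -0.0001
```

```bash
python3 bay.py 172 75 140
python3 - <<'E'
from h import *
f=wrist("w18");save(f,"w18.npz"); s=grab("scene");save(s,"s18.npz");crop(s["frame"],240,130,180,160,4,"s18c")
E
```

```text
t 20.95 tcp [675.9 260.7 225. ] x [ 0.858  0.514 -0.004] y [-0.003 -0.002 -1.   ] z [-0.514  0.858 -0.   ] F [1.2 0.  0.8] g -0.1 q [ 0.01  0.66 -0.78  1.34  0.46  1.33  1.34]
world 674.8 259.5
shift [-1.2 85.  -0.5] turn [ 0.   0.1 -0.2]
tcp in chest [173.6  75.5 225. ]
```

View pics/s18c.png

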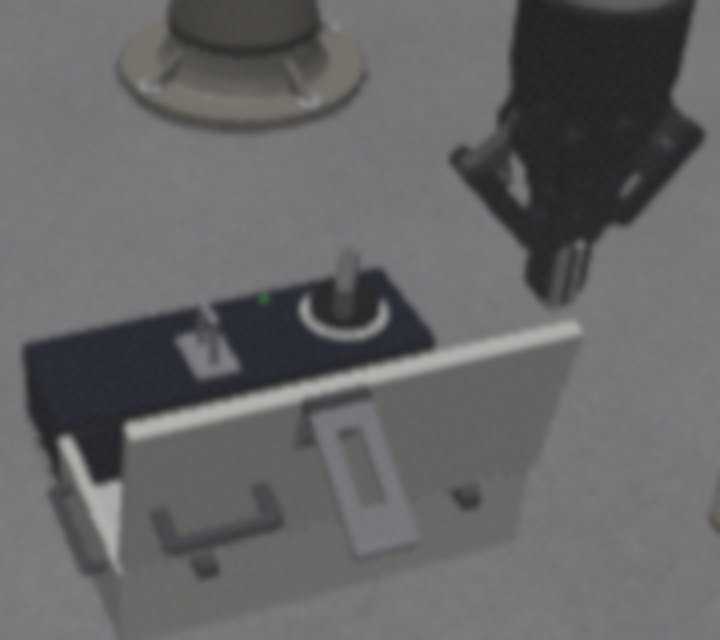

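View pics/w18.png

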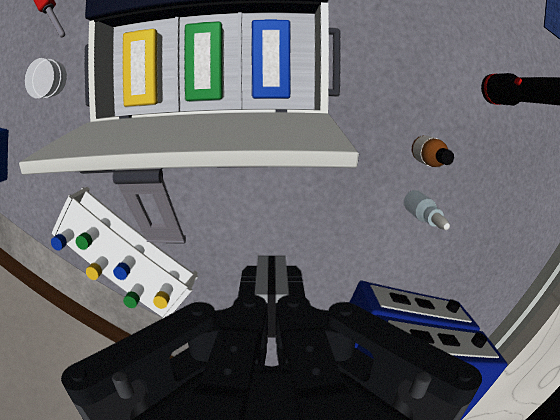

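Request:
{"api": "drive_tool", "payload": {"series": [[0, 40, 0, 0, 0, 0, 0], [0, 78, 0, 0, 0, 0, 0], [-20, 78, 0, 0, 0, 0, 0], [-38, 77, 0, 0, 0, 0, 0], [-48, 75, 0, 0, 0, 0, 0]]}}

```text
clock: 21.55
tcp_pos: [0.6332, 0.2368, 0.1467]
orientation: [-1.528, -0.419, 0.429]
contact_force: [2.9, 1.7, -3.0]
grip_width: 0.0003
```

```bash
python3 bay.py 88 75 146
python3 - <<'E'
from h import *
s=grab("scene");save(s,"s19.npz");crop(s["frame"],240,130,180,160,4,"s19c")
E
```

```text
t 21.55 tcp [633.2 236.8 146.7] x [ 0.857  0.515 -0.006] y [-0.006 -0.001 -1.   ] z [-0.515  0.857  0.003] F [ 2.9  1.7 -3. ] g 0.3 q [ 0.06  0.65 -0.78  1.55  0.48  1.15  1.3 ]
world 602.7 216.5
shift [-36.6   0.9  -1.7] turn [-0.1  0.2 -0.3]
tcp in chest [124.6  76.8 146.7]
```

View pics/s19c.png

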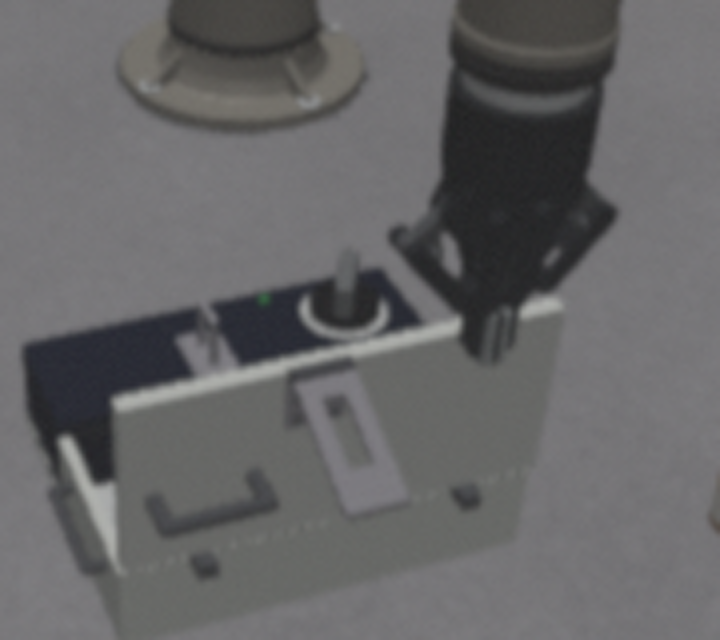

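Request:
{"api": "drive_tool", "payload": {"series": [[-18, -1, -1, 0, 0, 0, 0], [-37, 1, -1, 0, 0, 0, 0], [-51, 7, -1, 0, 0, 0, 0], [-65, 15, -1, 0, 0, 0, 0], [-76, 25, -1, 0, 0, 0, 0]]}}

```text
clock: 22.1
tcp_pos: [0.5686, 0.1968, 0.1245]
orientation: [-1.529, -0.421, 0.426]
contact_force: [1.0, 0.3, 3.3]
grip_width: -0.0001
```

```bash
python3 bay.py 20 75 60
python3 - <<'E'
from h import *
s=grab("scene");save(s,"s20.npz");crop(s["frame"],240,130,180,160,4,"s20c")
E
```

```text
t 22.1 tcp [568.6 196.8 124.5] x [ 0.857  0.515 -0.003] y [-0.003 -0.001 -1.   ] z [-0.515  0.857  0.001] F [1.  0.3 3.3] g -0.1 q [ 0.15  0.56 -0.8   1.76  0.46  1.03  1.29]
world 544.3 181.7
shift [-28.4  64.6  -0.6] turn [-0.1  0.2 -0.2]
tcp in chest [ 48.6  75.6 124.5]
```

View pics/s20c.png

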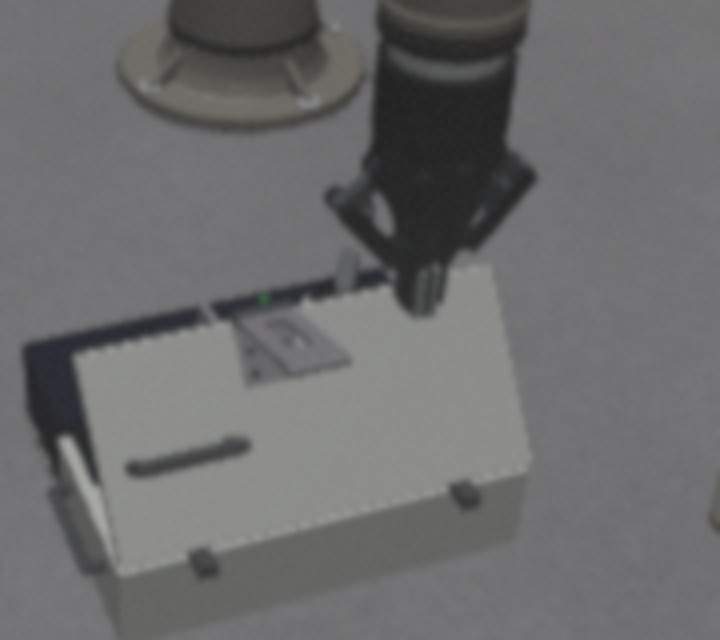

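Request:
{"api": "drive_tool", "payload": {"series": [[-9, 13, 0, 0, 0, 0, 0], [-17, 26, 0, 0, 0, 0, 0], [-23, 39, 0, 0, 0, 0, 0], [-27, 52, 0, 0, 0, 0, 0], [-28, 58, 0, 0, 0, 0, 0]]}}

```text
clock: 22.65
tcp_pos: [0.5406, 0.18, 0.063]
orientation: [-1.53, -0.416, 0.432]
contact_force: [-0.6, -0.4, 2.8]
grip_width: -0.0003
```

```bash
python3 bay.py 20 75 60
```

```text
t 22.65 tcp [540.6 180.   63. ] x [ 0.857  0.515 -0.01 ] y [-0.01  -0.004 -1.   ] z [-0.515  0.857  0.001] F [-0.6 -0.4  2.8] g -0.3 q [ 0.15  0.59 -0.77  1.87  0.52  0.9   1.24]
world 544.3 181.7
shift [ 4.   3.  -0.4] turn [-0.1  0.2 -0.6]
tcp in chest [16.  75.4 63. ]
```

Request:
{"api": "drive_tool", "payload": {"series": [[4, 4, 0, 0, 0, 0, 0], [4, 7, 0, 0, 0, 0, 0], [4, 9, 0, 0, 0, 0, 0]]}}

```text
clock: 22.95
tcp_pos: [0.5443, 0.1822, 0.0538]
orientation: [-1.53, -0.416, 0.432]
contact_force: [-0.4, -0.8, 2.2]
grip_width: -0.0001
```

```bash
python3 bay.py 20 75 60;python3 - <<'E'
from h import *
s=grab("scene");save(s,"s21.npz");crop(s["frame"],240,130,180,160,4,"s21c")
E
```

```text
t 22.95 tcp [544.3 182.2  53.8] x [ 0.857  0.515 -0.01 ] y [-0.01  -0.004 -1.   ] z [-0.515  0.857  0.002] F [-0.4 -0.8  2.2] g -0.1 q [ 0.14  0.61 -0.76  1.87  0.53  0.89  1.23]
world 544.3 181.7
shift [-0.3 -6.2 -0.5] turn [-0.1  0.2 -0.6]
tcp in chest [20.3 75.5 53.8]
```

View pics/s21c.png

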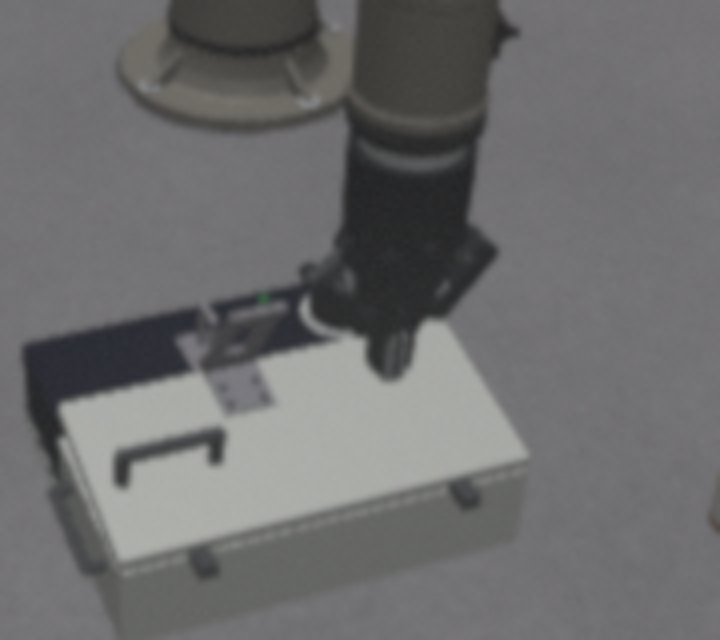

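Request:
{"api": "drive_tool", "payload": {"series": [[0, 4, 0, 0, 0, 0, 0], [0, 6, 0, 0, 0, 0, 0], [0, 6, 0, 0, 0, 0, 0]]}}

```text
clock: 23.3
tcp_pos: [0.5442, 0.1822, 0.0475]
orientation: [-1.53, -0.416, 0.432]
contact_force: [-0.0, -0.6, -1.0]
grip_width: -0.0001
```

Request:
{"api": "drive_tool", "payload": {"series": [[0, 4, 0, 0, 0, 0, 0], [0, 6, 0, 0, 0, 0, 0], [0, 6, 0, 0, 0, 0, 0]]}}

```text
clock: 23.6
tcp_pos: [0.544, 0.1821, 0.041]
orientation: [-1.53, -0.416, 0.432]
contact_force: [-0.6, -0.6, 0.2]
grip_width: 0.0002
```

```bash
python3 bay.py 20 75 60;python3 - <<'E'
from h import *
s=grab("scene");save(s,"s22.npz");crop(s["frame"],240,130,180,160,4,"s22c")
f=wrist("w22");save(f,"w22.npz")
E
```

```text
t 23.6 tcp [544.  182.1  41. ] x [ 0.857  0.515 -0.01 ] y [-0.01  -0.004 -1.   ] z [-0.515  0.857  0.002] F [-0.6 -0.6  0.2] g 0.2 q [ 0.13  0.63 -0.75  1.88  0.55  0.87  1.22]
world 544.3 181.7
shift [ -0.2 -19.   -0.5] turn [-0.1  0.2 -0.6]
tcp in chest [20.  75.6 41. ]
```

View pics/s22c.png

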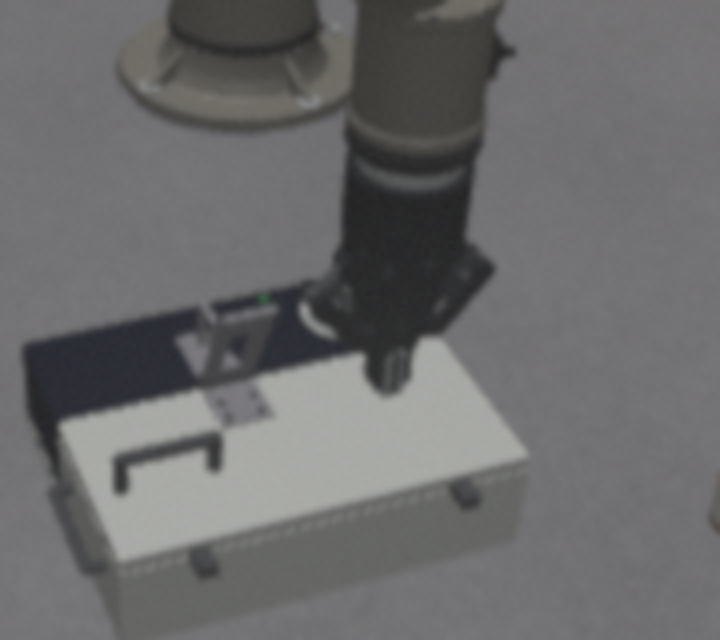

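View pics/w22.png

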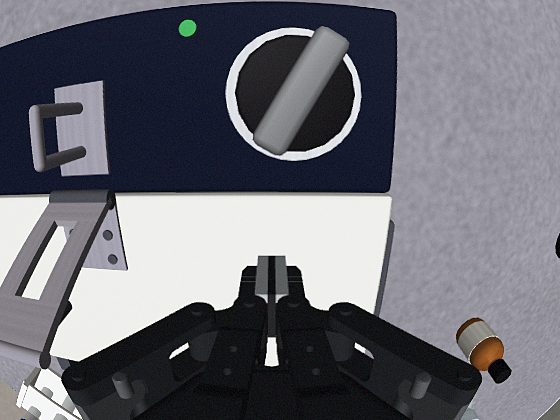

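Request:
{"api": "drive_tool", "payload": {"series": [[0, 3, 0, 0, 0, 0, 0], [0, 6, 0, 0, 0, 0, 0], [0, 6, 0, 0, 0, 0, 0]]}}

```text
clock: 24.0
tcp_pos: [0.5443, 0.1822, 0.0385]
orientation: [-1.533, -0.416, 0.432]
contact_force: [-10.2, -6.0, 33.1]
grip_width: 0.0
```

Request:
{"api": "drive_tool", "payload": {"series": [[0, 2, 0, 0, 0, 0, 0], [0, 4, 0, 0, 0, 0, 0], [0, 4, 0, 0, 0, 0, 0]]}}

```text
clock: 24.3
tcp_pos: [0.5443, 0.1821, 0.0384]
orientation: [-1.536, -0.417, 0.432]
contact_force: [-12.5, -8.2, 39.4]
grip_width: 0.0003
```

Request:
{"api": "drive_tool", "payload": {"series": [[0, -50, 0, 0, 0, 0, 0], [15, -92, 0, 0, 0, 0, 0], [40, -92, -40, 0, 0, 0, 0], [56, -92, -80, 0, 0, 0, 0], [56, -92, -95, 0, 0, 0, 0]]}}

```text
clock: 24.8
tcp_pos: [0.6458, 0.1261, 0.1298]
orientation: [-1.539, -0.414, 0.426]
contact_force: [-1.0, -0.9, -1.1]
grip_width: 0.0001
```

```bash
python3 bay.py 75 -20 85;python3 - <<'E'
from h import *
s=grab("scene");save(s,"s23.npz");crop(s["frame"],240,130,180,160,4,"s23c")
f=wrist("w23");save(f,"w23.npz")
E
```

```text
t 24.8 tcp [645.8 126.1 129.8] x [ 0.86  0.51 -0.01] y [-0.005 -0.011 -1.   ] z [-0.51   0.86  -0.007] F [-1.  -0.9 -1.1] g 0.1 q [ 0.23  0.63 -0.76  1.61  0.48  1.1   1.44]
world 640.2 128.2
shift [-3.4 44.8  5. ] turn [ 0.4 -0.1 -0.6]
tcp in chest [ 78.8 -24.8 129.8]
```

View pics/s23c.png

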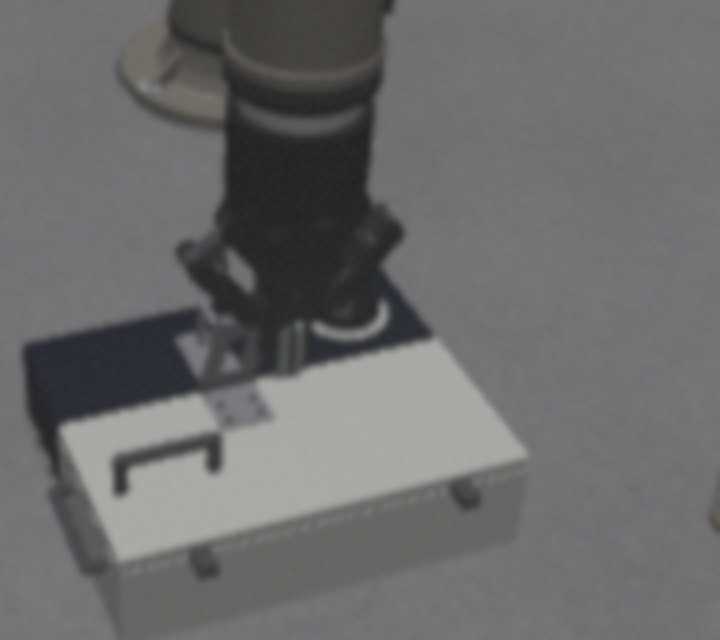

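View pics/w23.png

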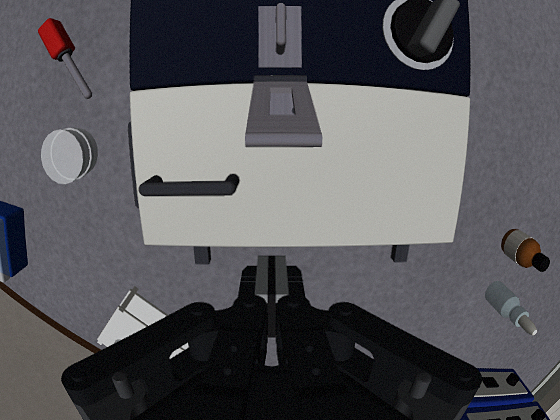

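Request:
{"api": "drive_tool", "payload": {"series": [[-4, 20, 5, 0.4, 0, -0.6, 0], [-4, 40, 5, 0.4, 0, -0.6, 0], [-22, 38, 5, 0.4, 0, -0.6, 0], [-40, 32, 5, 0.4, 0, -0.6, 0]]}}

```text
clock: 25.3
tcp_pos: [0.6027, 0.1121, 0.0959]
orientation: [-1.526, -0.417, 0.426]
contact_force: [0.6, -0.1, 0.9]
grip_width: 0.0002
```

```bash
python3 bay.py -5 -20 114;python3 - <<'E'
from h import *
s=grab("scene");save(s,"s24.npz");crop(s["frame"],240,130,180,160,4,"s24c")
f=wrist("w24");save(f,"w24.npz")
E
```

```text
t 25.3 tcp [602.7 112.1  95.9] x [ 0.859  0.513 -0.005] y [-0.006  0.002 -1.   ] z [-0.513  0.859  0.005] F [ 0.6 -0.1  0.9] g 0.2 q [ 0.27  0.61 -0.77  1.75  0.49  0.99  1.42]
world 571.4 87.3
shift [-39.7 -17.9  -5.2] turn [-0.3  0.  -0.3]
tcp in chest [ 34.6 -14.7  95.9]
```

View pics/w24.png

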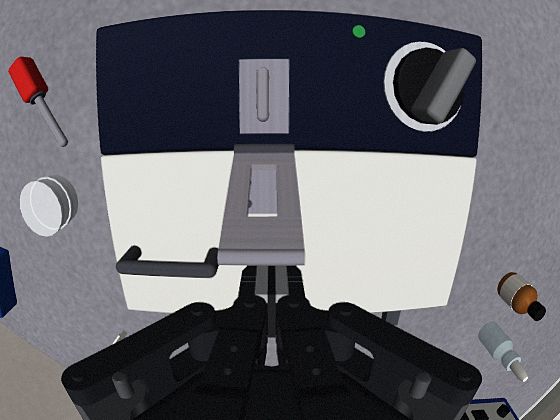

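Request:
{"api": "drive_tool", "payload": {"series": [[-12, -8, -3, 0, 0, 0, 0], [-26, -14, -5, 0, 0, 0, 0], [-40, -17, -5, 0, 0, 0, 0], [-54, -16, -5, 0, 0, 0, 0], [-66, -14, -5, 0, 0, 0, 0]]}}

```text
clock: 25.9
tcp_pos: [0.5481, 0.0721, 0.1122]
orientation: [-1.529, -0.418, 0.424]
contact_force: [0.1, -0.4, -1.5]
grip_width: 0.0002
```

```bash
python3 bay.py -49 -20 100;python3 - <<'E'
from h import *
s=grab("scene");save(s,"s25.npz");crop(s["frame"],240,130,180,160,4,"s25c")
f=wrist("w25");save(f,"w25.npz")
E
```

```text
t 25.9 tcp [548.1  72.1 112.2] x [ 0.859  0.512 -0.003] y [-0.003 -0.    -1.   ] z [-0.512  0.859  0.002] F [ 0.1 -0.4 -1.5] g 0.2 q [ 0.39  0.5  -0.81  1.88  0.44  0.95  1.48]
world 533.7 64.7
shift [-16.1  12.3   1.1] turn [-0.1 -0.  -0.2]
tcp in chest [-32.9 -21.1 112.2]
```

View pics/w25.png

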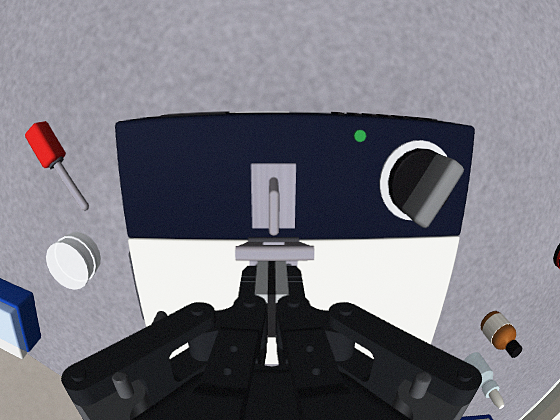

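View pics/s25c.png

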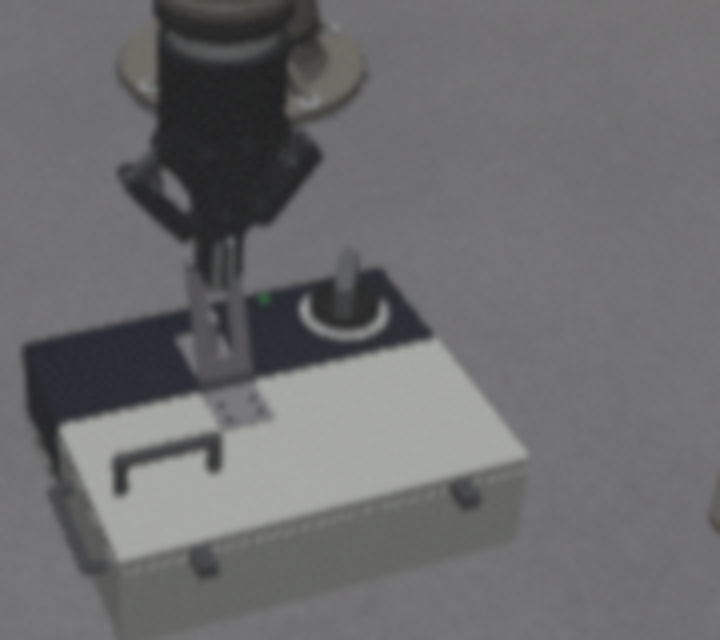

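Request:
{"api": "drive_tool", "payload": {"series": [[-14, 5, 1, 0, 0, 0, 0], [-27, 13, 1, 0, 0, 0, 0], [-39, 24, 1, 0, 0, 0, 0], [-46, 34, 1, 0, 0, 0, 0], [-50, 43, 1, 0, 0, 0, 0]]}}

```text
clock: 26.5
tcp_pos: [0.5031, 0.046, 0.0682]
orientation: [-1.53, -0.415, 0.425]
contact_force: [0.9, 0.4, 0.5]
grip_width: -0.0002
```

```bash
python3 bay.py -84 -20 47;python3 - <<'E'
from h import *
s=grab("scene");save(s,"s26.npz");crop(s["frame"],240,130,180,160,4,"s26c")
f=wrist("w26");save(f,"w26.npz")
E
```

```text
t 26.5 tcp [503.1  46.   68.2] x [ 0.86   0.511 -0.006] y [-0.006 -0.002 -1.   ] z [-0.511  0.86   0.001] F [0.9 0.4 0.5] g -0.2 q [ 0.43  0.49 -0.8   2.02  0.48  0.83  1.46]
world 503.6 46.8
shift [ 0.9 21.2  0.4] turn [-0.1 -0.1 -0.3]
tcp in chest [-84.8 -20.4  68.2]
```

View pics/w26.png

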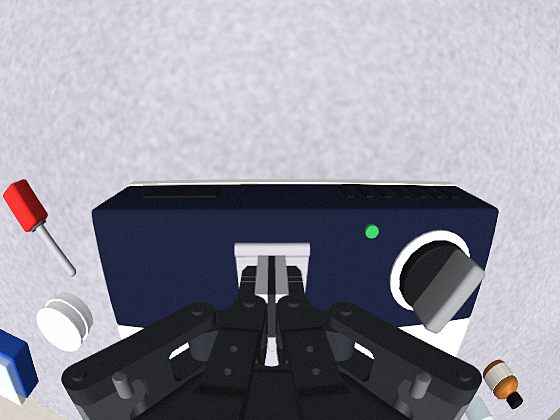

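View pics/s26c.png

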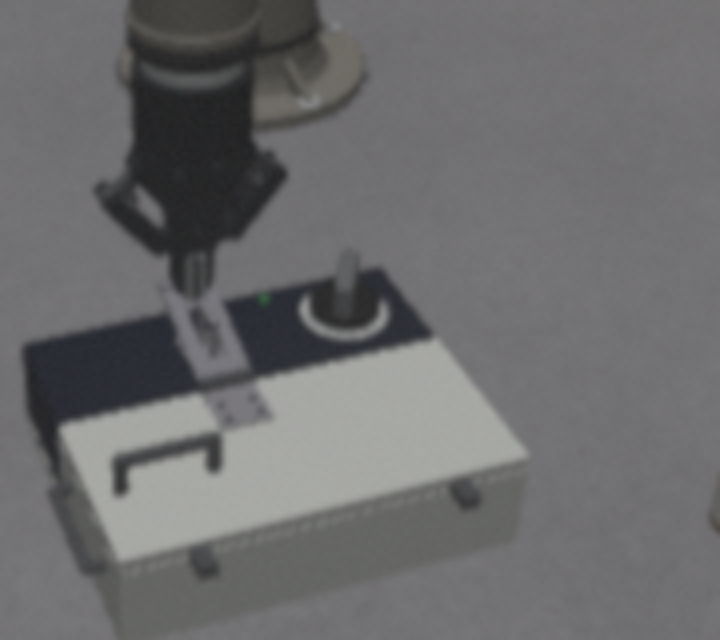

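Request:
{"api": "drive_tool", "payload": {"series": [[0, 7, 0, 0, 0, 0, 0], [-1, 14, 0, 0, 0, 0, 0], [-1, 20, 0, 0, 0, 0, 0], [-1, 21, 0, 0, 0, 0, 0]]}}

```text
clock: 27.0
tcp_pos: [0.501, 0.0455, 0.0458]
orientation: [-1.529, -0.413, 0.428]
contact_force: [-0.5, 0.1, 0.7]
grip_width: 0.0002
```

Request:
{"api": "drive_tool", "payload": {"series": [[0, 2, 0, 0, 0, 0, 0], [0, 4, 0, 0, 0, 0, 0], [0, 4, 0, 0, 0, 0, 0]]}}

```text
clock: 27.3
tcp_pos: [0.5012, 0.0454, 0.0444]
orientation: [-1.532, -0.413, 0.428]
contact_force: [-10.9, -4.0, 33.9]
grip_width: 0.0002
```

Request:
{"api": "drive_tool", "payload": {"series": [[0, -40, 0, 0, 0, 0, 0], [0, -90, -30, 0, 0, 0, 20], [0, -130, -70, 0, 0, 0, 40], [0, -150, -110, 0, 0, 0, 50], [0, -150, -130, 0, 0, 0, 50]]}}

```text
clock: 27.8
tcp_pos: [0.5724, -0.0686, 0.1983]
orientation: [-1.536, -0.416, 0.422]
contact_force: [0.9, -0.2, 0.4]
grip_width: 0.05
```

```bash
python3 - <<'E'
from h import *
st();s=grab("scene");save(s,"s27.npz");crop(s["frame"],240,180,160,110,5,"s27c")
f=wrist("w27");save(f,"w27.npz")
E
python3 go.py 600 -155 150 65
```

```text
t 27.8 tcp [572.4 -68.6 198.3] x [ 0.861  0.509 -0.005] y [-0.002 -0.007 -1.   ] z [-0.509  0.861 -0.005] F [ 0.9 -0.2  0.4] g 50.0 q [ 0.64  0.43 -0.83  1.75  0.36  1.12  1.8 ]
t 27.9 tcp [571.4 -70.7 195.4] x [ 0.863  0.505 -0.008] y [-0.006 -0.007 -1.   ] z [-0.505  0.863 -0.003] F [-0.2  0.2  0. ] g 50.2 q [ 0.64  0.44 -0.83  1.75  0.36  1.12  1.8 ]
shift [-17.5  45.8 -87.1] turn [ 0.4 55.3 -0.4]
```

View pics/w27.png

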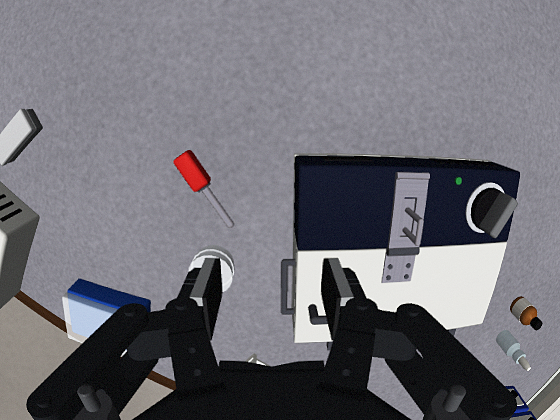

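View pics/s27c.png

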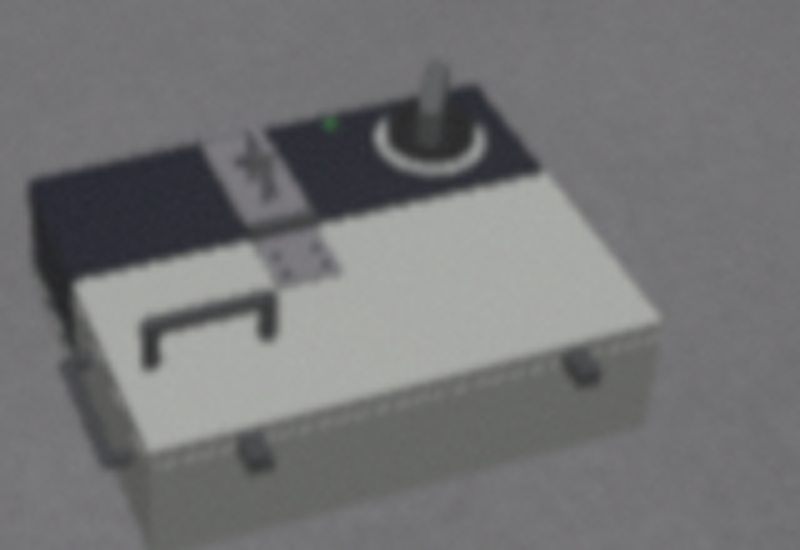

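```bash
python3 go.py 612 -160 120 -27
```

```text
t 27.9 tcp [571.4 -70.7 195.4] x [ 0.863  0.505 -0.008] y [-0.006 -0.007 -1.   ] z [-0.505  0.863 -0.003] F [-0.2  0.2  0. ] g 50.2 q [ 0.64  0.44 -0.83  1.75  0.36  1.12  1.8 ]
shift [ -9.4  75.8 -97.4] turn [  0.7 147.3   0. ]
```

Request:
{"api": "drive_tool", "payload": {"series": [[-10, 40, -97, 0.7, 147, 0, 50], [-10, 40, -97, 0.7, 147, 0, 50], [-10, 40, -97, 0.7, 147, 0, 50], [-10, 40, -97, 0.7, 147, 0, 50], [-10, 40, -97, 0.7, 147, 0, 50]]}}

```text
clock: 28.4
tcp_pos: [0.611, -0.1592, 0.1548]
orientation: [-1.565, 0.18, -0.165]
contact_force: [0.3, 0.8, -0.1]
grip_width: 0.0494
```

```bash
python3 go.py 612 -160 120 -27
```

```text
t 28.4 tcp [ 611.  -159.2  154.8] x [ 0.976 -0.218 -0.009] y [-0.01  0.   -1.  ] z [ 0.218  0.976 -0.002] F [ 0.3  0.8 -0.1] g 49.4 q [ 0.59  0.52 -0.6   1.66  0.33  1.07  1.24]
shift [ 1.4 34.7 -0.5] turn [  0.6 104.4  -0.3]
```

Request:
{"api": "drive_tool", "payload": {"series": [[1, 25, 0, 0.6, 104, 0, 50], [1, 25, 0, 0.6, 104, 0, 50], [1, 25, 0, 0.6, 104, 0, 50], [1, 25, 0, 0.6, 104, 0, 50], [1, 25, 0, 0.6, 104, 0, 50]]}}

```text
clock: 28.9
tcp_pos: [0.6113, -0.1582, 0.1292]
orientation: [-1.436, 0.762, -0.749]
contact_force: [0.1, 0.7, -0.3]
grip_width: 0.0501
```

```bash
python3 go.py 612 -160 120 -27
```

```text
t 28.9 tcp [ 611.3 -158.2  129.2] x [ 0.566 -0.824 -0.007] y [-0.008  0.003 -1.   ] z [ 0.824  0.566 -0.004] F [ 0.1  0.7 -0.3] g 50.1 q [ 0.47  0.51 -0.43  1.7   0.24  0.99  0.56]
shift [ 1.9  9.2 -0.4] turn [ 0.4 61.5 -0.2]
```

Request:
{"api": "drive_tool", "payload": {"series": [[0, 9, 0, 0.4, 61, 0, 50], [0, 9, 0, 0.4, 61, 0, 50], [0, 9, 0, 0.4, 61, 0, 50], [0, 9, 0, 0.4, 61, 0, 50], [0, 9, 0, 0.4, 61, 0, 50]]}}

```text
clock: 29.4
tcp_pos: [0.6109, -0.1569, 0.1197]
orientation: [-1.135, 1.322, -1.312]
contact_force: [0.1, 0.9, -1.3]
grip_width: 0.0499
```

Request:
{"api": "drive_tool", "payload": {"series": [[0, 0, 0, 0, 18.5, 0, 50], [0, 0, 0, 0, 18.5, 0, 50], [0, 0, 0, 0, 18.5, 0, 50]]}}

```text
clock: 29.7
tcp_pos: [0.6106, -0.1556, 0.1194]
orientation: [-0.949, 1.554, -1.542]
contact_force: [0.0, 0.1, 1.3]
grip_width: 0.0503
```

```bash
python3 - <<'E'
from h import *
st();f=wrist("w28");save(f,"w28.npz"); crop(f["frame"],170,140,200,180,3.6,"w28c")
E
python3 go.py 612 -160 120 -27
```

```text
t 29.7 tcp [ 610.6 -155.6  119.4] x [-0.455 -0.891 -0.003] y [-0.004  0.005 -1.   ] z [ 0.891 -0.455 -0.006] F [0.  0.1 1.3] g 50.3 q [ 0.29  0.49 -0.19  1.72  0.1   0.94 -0.41]
t 29.75 tcp [ 610.6 -155.8  119.4] x [-0.453 -0.892 -0.003] y [-0.004  0.005 -1.   ] z [ 0.892 -0.453 -0.006] F [0.2 0.3 0.6] g 50.5 q [ 0.29  0.49 -0.19  1.72  0.1   0.94 -0.4 ]
shift [ 3.1 -0.6  3.1] turn [ 0.3  0.1 -0.2]
```

View pics/w28c.png

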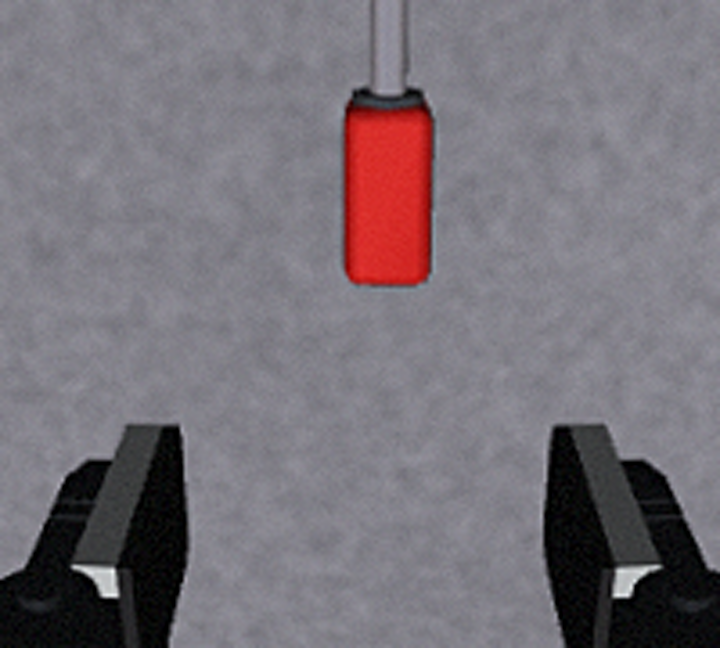

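```bash
python3 q.py w28.npz .024 266.1,169.5 290.2,169.5 289.4,219 266.1,219; python3 q.py w28.npz .012 278,142 278.1,166
```

```text
[[ 617.5 -131.5   24. ]
 [ 636.1 -140.9   24. ]
 [ 615.5 -181.4   24. ]
 [ 596.7 -171.9   24. ]]
centre [ 616.4 -156.4   24. ]
yaw 62.87349938761317
[[ 637.  -116.2   12. ]
 [ 627.2 -135.6   12. ]]
centre [ 632.1 -125.9   12. ]
```

```bash
python3 go.py 616.4 -156.4 -32 -27
```

```text
t 29.75 tcp [ 610.6 -155.8  119.4] x [-0.453 -0.892 -0.003] y [-0.004  0.005 -1.   ] z [ 0.892 -0.453 -0.006] F [0.2 0.3 0.6] g 50.5 q [ 0.29  0.49 -0.19  1.72  0.1   0.94 -0.4 ]
shift [ -1.7 151.4   6.3] turn [ 0.3  0.1 -0.2]
```

Request:
{"api": "drive_tool", "payload": {"series": [[-2, 50, 6, 0.3, 0, -0.2, 46], [-2, 95, 6, 0.3, 0, -0.2, 46], [-2, 130, 6, 0.3, 0, -0.2, 46], [-2, 145, 6, 0.3, 0, -0.2, 46], [-2, 145, 6, 0.3, 0, -0.2, 46]]}}

```text
clock: 30.25
tcp_pos: [0.6145, -0.1554, -0.0277]
orientation: [-0.955, 1.549, -1.543]
contact_force: [0.1, 1.0, -0.7]
grip_width: 0.0462
```

```bash
python3 go.py 616.4 -156.4 -32 -27
python3 - <<'E'
from h import *
f=wrist("w29");save(f,"w29.npz");
E
```

```text
t 30.25 tcp [ 614.5 -155.4  -27.7] x [-0.451 -0.893  0.002] y [-0.005  0.001 -1.   ] z [ 0.893 -0.451 -0.005] F [ 0.1  1.  -0.7] g 46.2 q [ 0.26  0.69 -0.16  1.79  0.16  0.69 -0.45]
shift [0.1 4.3 2.2] turn [0.3 0.2 0.1]
```

View pics/w29.png

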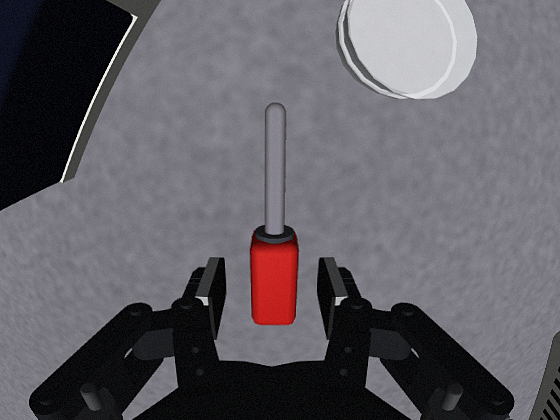

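Request:
{"api": "drive_tool", "payload": {"series": [[0, 4, 2, 0.3, 0, 0, 46], [0, 4, 2, 0.3, 0, 0, 14], [0, 4, 2, 0.3, 0, 0, 14], [0, 4, 2, 0.3, 0, 0, 14], [0, 4, 2, 0.3, 0, 0, 14]], "squeeze": 70}}

```text
clock: 30.8
tcp_pos: [0.6192, -0.1569, -0.0278]
orientation: [-0.947, 1.54, -1.549]
contact_force: [-0.4, 0.0, 7.1]
grip_width: 0.0201
```

```bash
python3 go.py 616.4 -156.4 -32 -27
python3 - <<'E'
from h import *
f=wrist("w30");save(f,"w30.npz");
E
```

```text
t 30.8 tcp [ 619.2 -156.9  -27.8] x [-0.451 -0.892  0.   ] y [ 0.005 -0.003 -1.   ] z [ 0.892 -0.451  0.006] F [-0.4  0.   7.1] g 20.1 q [ 0.26  0.69 -0.15  1.78  0.16  0.68 -0.45]
shift [ 0.8  4.1 -2.8] turn [-0.3  0.2  0. ]
```

View pics/w30.png

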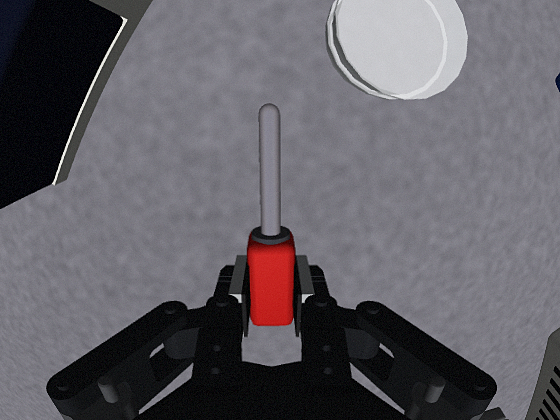

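```bash
python3 q.py w30.npz .024 247,241 296,241 294,325 250,325; python3 q.py w30.npz .0165 269.5,104;python3 q.py w30.npz .0165 270,226;  python3 go.py 616.4 -156.4 -32 -27
```

```text
[[ 620.7 -130.7   24. ]
 [ 639.5 -140.3   24. ]
 [ 619.2 -182.    24. ]
 [ 599.7 -172.    24. ]]
centre [ 619.8 -156.2   24. ]
yaw 63.51623929635651
[[655.3 -83.9  16.5]]
centre [655.3 -83.9  16.5]
[[ 631.4 -131.6   16.5]]
centre [ 631.4 -131.6   16.5]
t 30.85 tcp [ 619.2 -157.   -27.8] x [-0.451 -0.892  0.   ] y [ 0.005 -0.003 -1.   ] z [ 0.892 -0.451  0.006] F [-1.6  0.4  6.6] g 20.2 q [ 0.26  0.69 -0.15  1.78  0.16  0.68 -0.45]
shift [ 0.8  4.1 -2.8] turn [-0.3  0.2  0. ]
```

Request:
{"api": "drive_tool", "payload": {"series": [[0, -45, 0, 0, 0, 0, 14], [0, -90, 0, 0, 0, 0, 14], [0, -130, 0, 0, 0, 0, 14], [0, -160, 0, 0, 0, 0, 14], [0, -160, 0, 0, 0, 0, 14]]}}

```text
clock: 31.35
tcp_pos: [0.6219, -0.1571, 0.1381]
orientation: [-0.939, 1.532, -1.553]
contact_force: [0.0, 0.0, -1.0]
grip_width: 0.0201
```

```bash
python3 bay.py -52 -118 110 0
python3 - <<'E'
from h import *
f=wrist("w31");save(f,"w31.npz");
E
```

```text
t 31.35 tcp [ 621.9 -157.1  138.1] x [-0.451 -0.892 -0.003] y [ 0.015 -0.005 -1.   ] z [ 0.892 -0.451  0.015] F [ 0.  0. -1.] g 20.1 q [ 0.29  0.48 -0.19  1.7   0.11  0.96 -0.41]
world 581.3 -21.0
shift [-103.1   26.8  -98.1] turn [ -0.9 -57.6   0.3]
tcp in chest [ -86.8 -255.7  138.1]
```

View pics/w31.png

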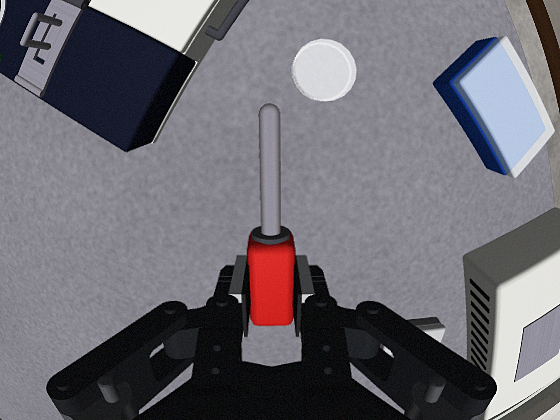

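```bash
python3 bay.py -52 -128 100 0
```

```text
t 31.4 tcp [ 620.1 -156.9  135.2] x [-0.451 -0.892 -0.001] y [ 0.011 -0.004 -1.   ] z [ 0.892 -0.451  0.011] F [-0.3  0.6 -1.8] g 20.2 q [ 0.29  0.48 -0.19  1.7   0.11  0.96 -0.41]
world 586.4 -29.6
shift [-98.3  34.3 -88. ] turn [ -0.6 -57.6   0.3]
tcp in chest [ -88.2 -254.6  135.2]
```

Request:
{"api": "drive_tool", "payload": {"series": [[-95, 35, -90, -0.9, -57.6, 0.3, 14], [-95, 35, -90, -0.9, -57.6, 0.3, 14], [-95, 35, -90, -0.9, -57.6, 0.3, 14], [-95, 35, -90, -0.9, -57.6, 0.3, 14], [-95, 35, -90, -0.9, -57.6, 0.3, 14]]}}

```text
clock: 31.9
tcp_pos: [0.5812, -0.0298, 0.0976]
orientation: [-1.335, 0.996, -0.988]
contact_force: [0.3, -1.2, -1.2]
grip_width: 0.0199
```

```bash
python3 bay.py -52 -128 90 0
```

```text
t 31.9 tcp [581.2 -29.8  97.6] x [ 0.287 -0.958 -0.003] y [-0.005  0.001 -1.   ] z [ 0.958  0.287 -0.004] F [ 0.3 -1.2 -1.2] g 19.9 q [ 0.24  0.47 -0.39  1.85  0.22  0.88  0.04]
world 586.4 -29.6
shift [1.3 7.6 5. ] turn [  0.2 -14.1  -0.2]
tcp in chest [ -56.5 -125.6   97.6]
```

Request:
{"api": "drive_tool", "payload": {"series": [[1, 8, 5, 0.2, -14.1, 0, 14], [1, 8, 5, 0.2, -14.1, 0, 14], [1, 8, 5, 0.2, -14.1, 0, 14]]}}

```text
clock: 32.2
tcp_pos: [0.5849, -0.0294, 0.0878]
orientation: [-1.417, 0.809, -0.799]
contact_force: [0.0, -0.0, -1.7]
grip_width: 0.0203
```

```bash
python3 bay.py -52 -128 60 0
python3 - <<'E'
from h import *
f=wrist("w32");save(f,"w32.npz"); crop(f["frame"],190,60,170,190,3.1,"w32c")
E
```

```text
t 32.2 tcp [584.9 -29.4  87.8] x [ 0.513 -0.859 -0.005] y [-0.005  0.003 -1.   ] z [ 0.859  0.513 -0.003] F [ 0.  -0.  -1.7] g 20.3 q [ 0.28  0.49 -0.44  1.84  0.26  0.87  0.26]
world 586.4 -29.6
shift [ 1.1 27.8  1.3] turn [ 0.2  0.  -0.3]
tcp in chest [ -53.2 -127.1   87.8]
```

View pics/w32c.png

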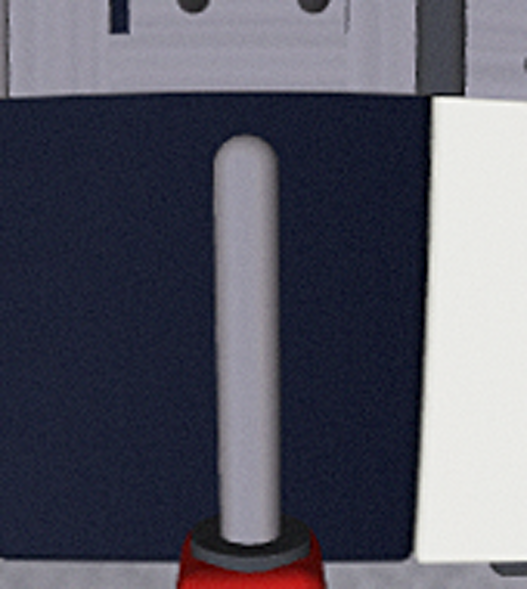

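View pics/w32.png

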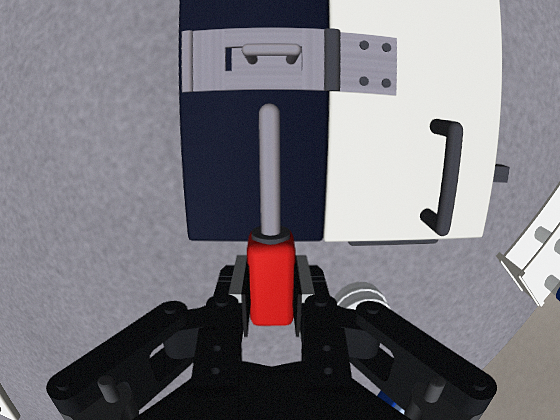

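Request:
{"api": "drive_tool", "payload": {"series": [[1, 15, 1.5, 0.2, 0, -0.3, 14], [1, 30, 1.5, 0.2, 0, -0.3, 14], [1, 35, 1.5, 0.2, 0, -0.3, 14], [1, 35, 1.5, 0.2, 0, -0.3, 14]]}}

```text
clock: 32.65
tcp_pos: [0.5858, -0.0294, 0.052]
orientation: [-1.416, 0.808, -0.806]
contact_force: [-1.2, 0.2, -0.9]
grip_width: 0.0203
```

```bash
python3 bay.py -52 -61 53 0
python3 - <<'E'
from h import *
f=wrist("w33");save(f,"w33.npz"); s=grab("scene"); crop(s["frame"],240,160,160,120,5,"s33c"); t=grab("top"); crop(t["frame"],220,150,110,100,7,"t33c")
E
```

```text
t 32.65 tcp [585.8 -29.4  52. ] x [ 0.509 -0.861 -0.001] y [-0.001  0.    -1.   ] z [ 0.861  0.509 -0.001] F [-1.2  0.2 -0.9] g 20.3 q [ 0.26  0.54 -0.42  1.86  0.3   0.8   0.22]
world 552.1 28.0
shift [-66.6  -0.9   0.2] turn [ 0.  -0.2 -0. ]
tcp in chest [ -52.4 -127.6   52. ]
```

View pics/w33.png

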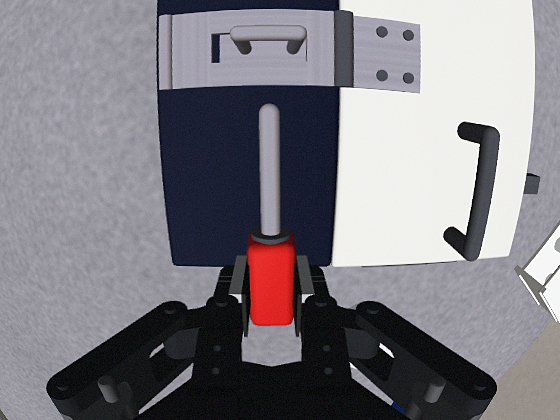

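View pics/s33c.png

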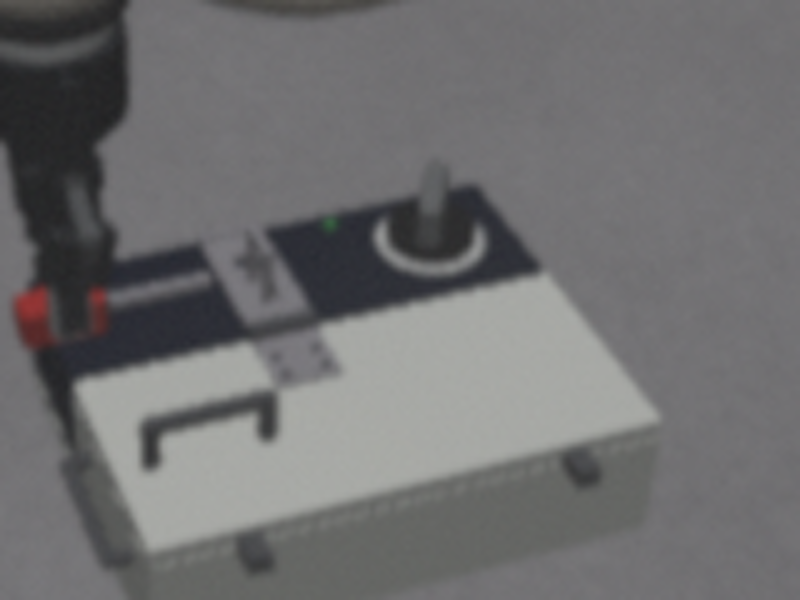

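Request:
{"api": "drive_tool", "payload": {"series": [[-10, 0, 0, 0, -0.2, 0, 14], [-20, 0, 0, 0, -0.2, 0, 14], [-30, 0, 0, 0, -0.2, 0, 14], [-36, 0, 0, 0, -0.2, 0, 14]]}}

```text
clock: 33.2
tcp_pos: [0.5682, 0.0035, 0.0539]
orientation: [-1.416, 0.802, -0.804]
contact_force: [-0.2, -0.1, -1.7]
grip_width: 0.0202
```

```bash
python3 bay.py -52 -61 53 0
python3 - <<'E'
from h import *
f=wrist("w34");save(f,"w34.npz")
E
```

```text
t 33.2 tcp [568.2   3.5  53.9] x [ 0.514 -0.858  0.   ] y [ 0.002  0.001 -1.   ] z [0.858 0.514 0.002] F [-0.2 -0.1 -1.7] g 20.2 q [ 0.22  0.51 -0.43  1.91  0.3   0.78  0.17]
world 552.1 28.0
shift [-29.3   0.9  -1.2] turn [-0.1  0.1  0. ]
tcp in chest [-50.7 -90.3  53.9]
```

View pics/w34.png

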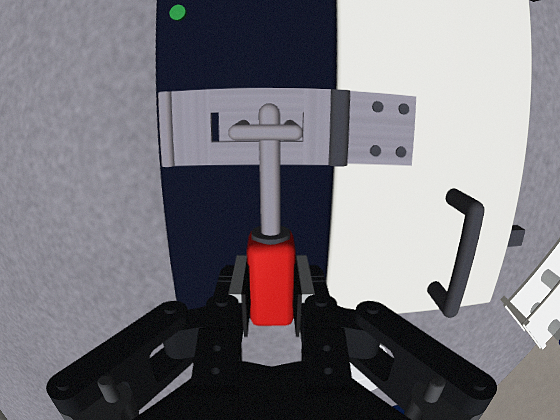

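Request:
{"api": "drive_tool", "payload": {"series": [[-9, 0, -1.2, 0, 0, 0, 14], [-18, 2, -1.2, 0, 0, 0, 14], [-24, 4, -1.2, 0, 0, 0, 14], [-29, 4, -1.2, 0, 0, 0, 14], [-29, 4, -1.2, 0, 0, 0, 14]]}}

```text
clock: 33.75
tcp_pos: [0.5515, 0.0289, 0.0498]
orientation: [-1.416, 0.801, -0.802]
contact_force: [0.8, -0.0, -1.0]
grip_width: 0.0204
```

```bash
python3 bay.py -52 -61 53 0
python3 - <<'E'
from h import *
f=wrist("w35");save(f,"w35.npz"); crop(f["frame"],180,90,180,250,2.4,"w35c")
E
```

```text
t 33.75 tcp [551.5  28.9  49.8] x [ 0.516 -0.857 -0.   ] y [ 0.001  0.001 -1.   ] z [0.857 0.516 0.002] F [ 0.8 -0.  -1. ] g 20.4 q [ 0.18  0.5  -0.44  1.95  0.3   0.76  0.11]
world 552.1 28.0
shift [ 1.1 -3.2  0. ] turn [-0.1  0.2 -0. ]
tcp in chest [-52.  -59.9  49.8]
```

View pics/w35c.png

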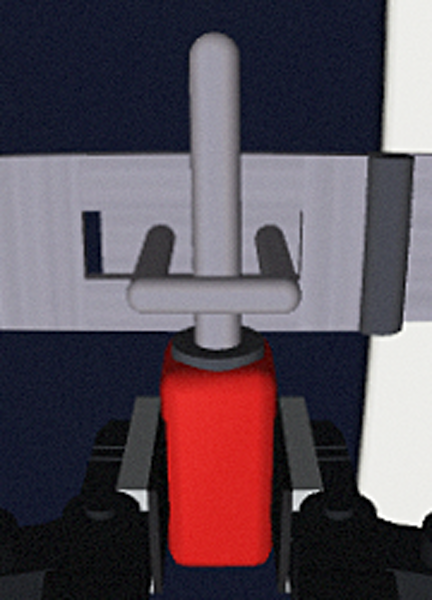

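Request:
{"api": "drive_tool", "payload": {"series": [[-2, 2, 0, 0, 0, 0, 14], [-4, 2.5, 0, 0, 0, 0, 14], [-4, 2.5, 0, 0, 0, 0, 14]]}}

```text
clock: 34.1
tcp_pos: [0.5513, 0.0298, 0.0478]
orientation: [-1.416, 0.8, -0.807]
contact_force: [2.9, -5.3, -0.6]
grip_width: 0.0202
```

```bash
python3 bay.py -52 -61 53 0
```

```text
t 34.1 tcp [551.3  29.8  47.8] x [ 0.513 -0.858  0.003] y [ 0.004 -0.001 -1.   ] z [0.858 0.513 0.003] F [ 2.9 -5.3 -0.6] g 20.2 q [ 0.17  0.5  -0.43  1.95  0.3   0.75  0.1 ]
world 552.1 28.0
shift [ 2.  -5.2 -0.2] turn [-0.2  0.1  0.2]
tcp in chest [-51.7 -59.   47.8]
```

Request:
{"api": "drive_tool", "payload": {"series": [[0, 1, 0, 0, 0, 0, 14], [0, 1.5, 0, 0, 0, 0, 14], [0, 1.5, 0, 0, 0, 0, 14]]}}

```text
clock: 34.4
tcp_pos: [0.5517, 0.0293, 0.0471]
orientation: [-1.416, 0.8, -0.808]
contact_force: [-1.8, -1.7, 7.5]
grip_width: 0.0205
```

Request:
{"api": "drive_tool", "payload": {"series": [[0, 0, 0, 0, 0, 0, 30], [0, 0, 0, 0, 0, 0, 40], [0, 0, 0, 0, 0, 0, 40]]}}

```text
clock: 34.7
tcp_pos: [0.5516, 0.0296, 0.047]
orientation: [-1.416, 0.8, -0.808]
contact_force: [0.6, 0.3, -0.3]
grip_width: 0.0399
```

Request:
{"api": "drive_tool", "payload": {"series": [[0, -30, 0, 0, 0, 0, 40], [0, -80, 0, 0, 0, 0, 40], [0, -120, 0, 0, 0, 0, 40], [0, -130, 0, 0, 0, 0, 40], [0, -130, 0, 0, 0, 0, 40]]}}

```text
clock: 35.2
tcp_pos: [0.5522, 0.03, 0.1787]
orientation: [-1.414, 0.797, -0.81]
contact_force: [0.2, 0.5, 1.0]
grip_width: 0.0404
```

```bash
python3 bay.py -64 85 120 60
python3 - <<'E'
from h import *
f=wrist("w36");save(f,"w36.npz"); crop(f["frame"],180,90,200,180,3.6,"w36c");s=grab("scene"); crop(s["frame"],240,160,160,120,5,"s36c")
E
```

```text
t 35.2 tcp [552.2  30.  178.7] x [ 0.513 -0.859  0.005] y [ 0.008 -0.001 -1.   ] z [0.859 0.513 0.006] F [0.2 0.5 1. ] g 40.4 q [ 0.23  0.33 -0.49  1.85  0.19  1.    0.2 ]
world 467.0 147.2
shift [-144.6   57.8  -13.4] turn [ -0.2 -60.    0.5]
tcp in chest [-50.8 -59.3 178.7]
```

View pics/w36.png

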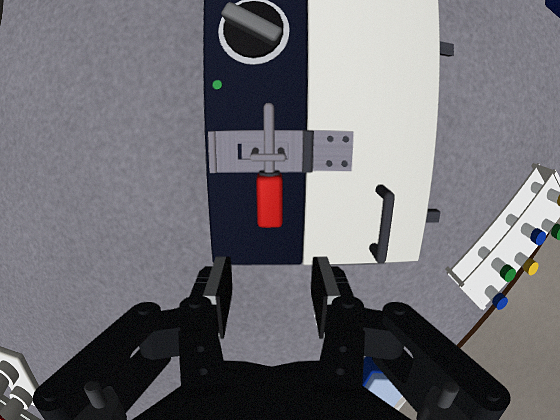

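View pics/s36c.png

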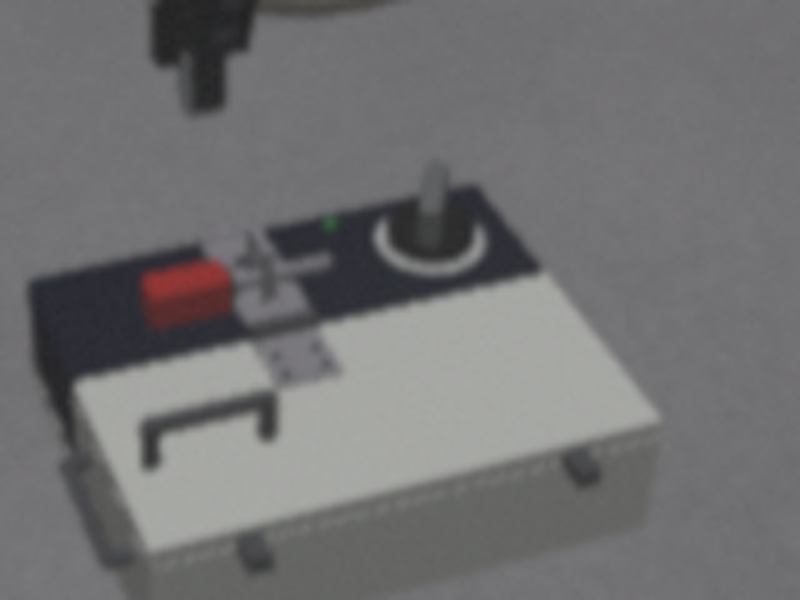

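Request:
{"api": "drive_tool", "payload": {"series": [[-144, 40, -13, -0.2, -60, 0.5, 45], [-144, 40, -13, -0.2, -60, 0.5, 45], [-144, 40, -13, -0.2, -60, 0.5, 45], [-144, 40, -13, -0.2, -60, 0.5, 45], [-144, 40, -13, -0.2, -60, 0.5, 45]]}}

```text
clock: 35.8
tcp_pos: [0.4623, 0.1474, 0.1329]
orientation: [-1.562, 0.219, -0.207]
contact_force: [1.2, -1.5, -0.2]
grip_width: 0.0448
```

```bash
python3 bay.py -64 85 120 60
```

```text
t 35.8 tcp [462.3 147.4 132.9] x [ 0.963 -0.268 -0.007] y [-0.008 -0.    -1.   ] z [ 0.268  0.963 -0.002] F [ 1.2 -1.5 -0.2] g 44.8 q [ 0.16  0.33 -0.7   2.02  0.26  0.9   0.62]
world 467.0 147.2
shift [ 4.7 12.9  1.1] turn [  0.1 -16.4  -0.4]
tcp in chest [-67.9  87.6 132.9]
```

Request:
{"api": "drive_tool", "payload": {"series": [[5, 13, 1, 0, -16.4, -0.4, 45], [5, 13, 1, 0, -16.4, -0.4, 45], [5, 13, 1, 0, -16.4, -0.4, 45]]}}

```text
clock: 36.1
tcp_pos: [0.4655, 0.1466, 0.1177]
orientation: [-1.572, -0.008, 0.017]
contact_force: [0.7, -0.0, -0.5]
grip_width: 0.0451
```

```bash
python3 bay.py -64 85 52 60;python3 - <<'E'
from h import *
f=wrist("w37");save(f,"w37.npz"); crop(f["frame"],180,100,200,180,3.6,"w37c")
E
```

```text
t 36.1 tcp [465.5 146.6 117.7] x [ 1.     0.016 -0.005] y [-0.005 -0.002 -1.   ] z [-0.016  1.    -0.001] F [ 0.7 -0.  -0.5] g 45.1 q [ 0.2   0.36 -0.75  2.03  0.32  0.88  0.86]
world 467.0 147.2
shift [ 1.9 65.7  0.7] turn [ 0.1  0.1 -0.3]
tcp in chest [-65.6  85.2 117.7]
```

View pics/w37c.png

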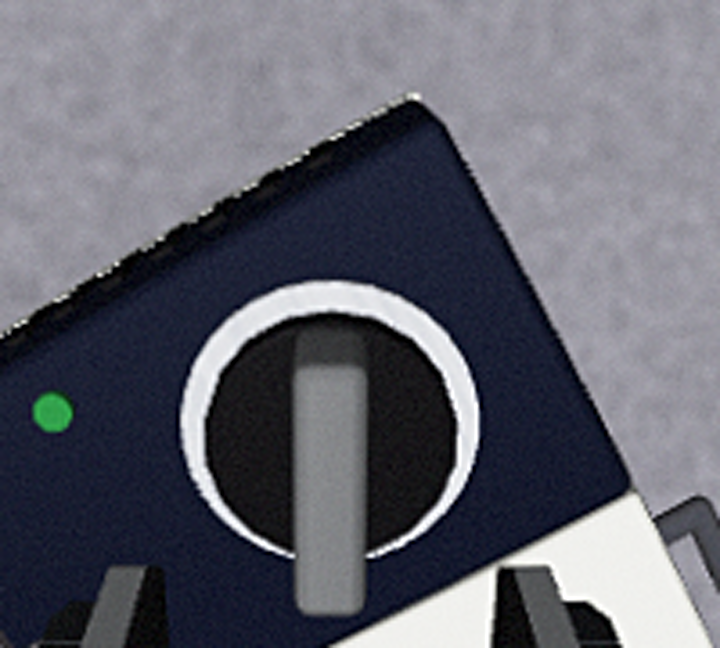

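Request:
{"api": "drive_tool", "payload": {"series": [[2, 30, 0.5, 0, 0, -0.3, 40], [2, 55, 0.5, 0, 0, -0.3, 34], [2, 65, 0.5, 0, 0, -0.3, 34], [2, 65, 0.5, 0, 0, -0.3, 34]]}}

```text
clock: 36.55
tcp_pos: [0.4664, 0.1468, 0.0519]
orientation: [-1.573, -0.006, 0.01]
contact_force: [-1.3, 0.5, 0.1]
grip_width: 0.0338
```

```bash
python3 bay.py -64 85 52 60;python3 - <<'E'
from h import *
f=wrist("w38");save(f,"w38.npz")
E
```

```text
t 36.55 tcp [466.4 146.8  51.9] x [ 1.     0.01  -0.002] y [-0.002 -0.002 -1.   ] z [-0.01   1.    -0.002] F [-1.3  0.5  0.1] g 33.8 q [ 0.13  0.46 -0.69  2.08  0.43  0.75  0.75]
world 467.0 147.2
shift [ 0.6 -0.1  0.4] turn [ 0.1 -0.2 -0.1]
tcp in chest [-64.7  85.   51.9]
```

View pics/w38.png

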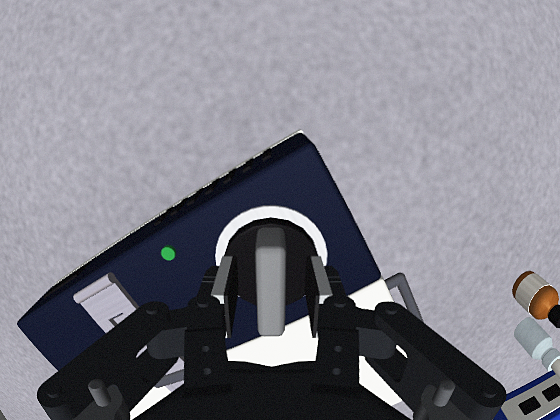

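Request:
{"api": "drive_tool", "payload": {"series": [[0.6, 0, 0, 0, 0, 0, 6], [0.6, 0, 0, 0, 0, 0, 6], [0.6, 0, 0, 0, 0, 0, 6]], "squeeze": 50}}

```text
clock: 36.9
tcp_pos: [0.4688, 0.1468, 0.0543]
orientation: [-1.573, -0.008, 0.006]
contact_force: [-0.9, -3.6, 6.8]
grip_width: 0.0117
```

Request:
{"api": "drive_tool", "payload": {"series": [[0, 0, 0, 0, -7, 0, 6], [0, 0, 0, 0, -14, 0, 6], [0, 0, 0, 0, -21, 0, 6], [0, 0, 0, 0, -27, 0, 6], [0, 0, 0, 0, -30, 0, 6]]}}

```text
clock: 37.4
tcp_pos: [0.4684, 0.1482, 0.0545]
orientation: [-1.53, -0.422, 0.419]
contact_force: [-1.1, 3.8, -7.8]
grip_width: 0.0119
```

```bash
python3 bay.py -64 85 52 90;python3 - <<'E'
from h import *
print(r.get_obs()["moment"]); f=wrist("w39");save(f,"w39.npz"); crop(f["frame"],150,120,240,230,2.5,"w39c")
E
```

```text
t 37.4 tcp [468.4 148.2  54.5] x [0.859 0.511 0.001] y [ 0.001  0.    -1.   ] z [-0.511  0.859 -0.001] F [-1.1  3.8 -7.8] g 11.9 q [ 0.22  0.5  -0.81  2.07  0.51  0.78  1.21]
world 467.0 147.2
shift [-1.7  2.5 -0.1] turn [ 0.  -0.   0.1]
tcp in chest [-62.3  85.1  54.5]
[ 1.02920183  0.22675626 -0.05260636]
```

View pics/w39c.png

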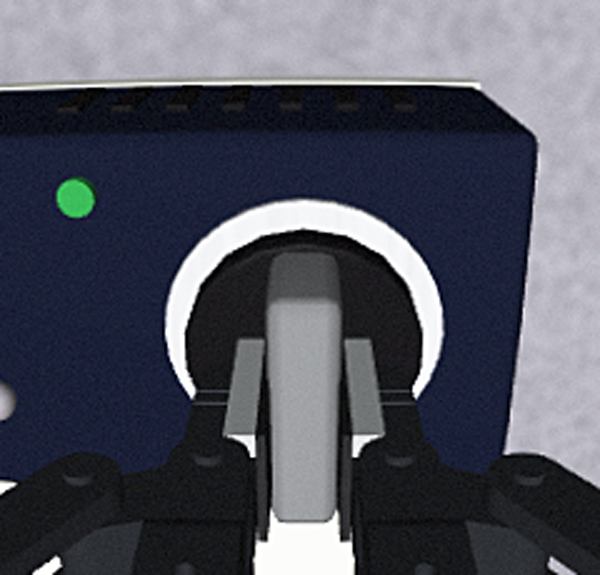

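Request:
{"api": "drive_tool", "payload": {"series": [[-1, 1.5, 0, 0, -3, 0, 6], [-1, 1.5, 0, 0, -5, 0, 6], [-1, 1.5, 0, 0, -5, 0, 6]]}}

```text
clock: 37.75
tcp_pos: [0.4684, 0.1483, 0.0544]
orientation: [-1.515, -0.487, 0.482]
contact_force: [-1.7, 1.9, 6.8]
grip_width: 0.0121
```

```bash
python3 bay.py -64 85 52 90;python3 - <<'E'
from h import *
print(r.get_obs()["moment"],r.get_obs()["tau"])
E
```

```text
t 37.75 tcp [468.4 148.3  54.4] x [0.814 0.58  0.003] y [ 0.003  0.002 -1.   ] z [-0.58   0.814 -0.   ] F [-1.7  1.9  6.8] g 12.1 q [ 0.24  0.5  -0.83  2.07  0.53  0.79  1.28]
world 467.0 147.2
shift [-1.7  2.4 -0. ] turn [-0.   4.7  0.2]
tcp in chest [-62.3  85.2  54.4]
[ 0.33803271  0.653823   -1.52942263] [ -0.54027077 -41.77747607  -8.50837648 -18.11536968   1.84991039
  -0.19640981   1.82738587]
```

Request:
{"api": "drive_tool", "payload": {"series": [[-0.5, 0, 0, 0, 8, 0, 6], [-1, 0, 0, 0, 16, 0, 6], [-1.5, 0, 0, 0, 24, 0, 6], [-1.5, 0, 0, 0, 32, 0, 6], [-1.5, 0, 0, 0, 39, 0, 6]]}}

```text
clock: 38.25
tcp_pos: [0.4688, 0.1467, 0.0545]
orientation: [-1.568, 0.05, -0.059]
contact_force: [6.0, -0.7, -12.3]
grip_width: 0.0122
```

```bash
python3 bay.py -64 85 54 0;python3 - <<'E'
from h import *
print(r.get_obs()["moment"])
E
```

```text
t 38.25 tcp [468.8 146.7  54.5] x [ 0.998 -0.069  0.005] y [ 0.005  0.002 -1.   ] z [0.069 0.998 0.002] F [  6.   -0.7 -12.3] g 12.2 q [ 0.12  0.45 -0.67  2.08  0.42  0.74  0.69]
world 467.0 147.2
shift [-1.9  0.5  0.4] turn [-0.3 55.2  0.2]
tcp in chest [-62.7  83.6  54.5]
[-0.1709546  -1.25703189  0.07202378]
```

Request:
{"api": "drive_tool", "payload": {"series": [[-0.5, 0, 0, 0, 8, 0, 6], [-1, 0, 0, 0, 16, 0, 6], [-1.5, 0, 0, 0, 24, 0, 6], [-1.5, 0, 0, 0, 32, 0, 6], [-1.5, 0, 0, 0, 38, 0, 6]]}}

```text
clock: 38.75
tcp_pos: [0.4682, 0.1449, 0.0545]
orientation: [-1.489, 0.575, -0.584]
contact_force: [4.6, -4.5, -9.3]
grip_width: 0.0117
```

```bash
python3 bay.py -64 85 54 0;python3 - <<'E'
from h import *
print(r.get_obs()["moment"])
f=wrist("w40");save(f,"w40.npz")
E
```

```text
t 38.75 tcp [468.2 144.9  54.5] x [ 0.738 -0.675  0.004] y [ 0.006  0.    -1.   ] z [0.675 0.738 0.005] F [ 4.6 -4.5 -9.3] g 11.7 q [-0.    0.42 -0.51  2.09  0.31  0.7   0.11]
world 467.0 147.2
shift [-2.5  0.5  0.9] turn [-0.3 16.8  0.2]
tcp in chest [-64.1  82.4  54.5]
[-0.79302801 -0.77124978  0.03740522]
```

View pics/w40.png

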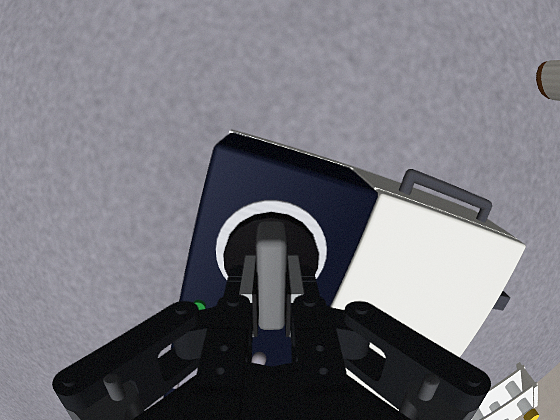

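Request:
{"api": "drive_tool", "payload": {"series": [[-0.5, 0, 0, 0, 8, 0, 6], [-1, 0, 0, 0, 14, 0, 6], [-1, 0, 0, 0, 16.8, 0, 6], [-1, 0, 0, 0, 16.8, 0, 6]]}}

```text
clock: 39.2
tcp_pos: [0.4676, 0.1443, 0.0544]
orientation: [-1.412, 0.806, -0.816]
contact_force: [2.3, -3.5, -7.2]
grip_width: 0.0118
```

```bash
python3 bay.py -64 85 54 0;python3 - <<'E'
from h import *
print(r.get_obs()["moment"])
f=wrist("w41");save(f,"w41.npz")
E
```

```text
t 39.2 tcp [467.6 144.3  54.4] x [ 0.505 -0.863  0.004] y [ 0.006 -0.001 -1.   ] z [0.863 0.505 0.005] F [ 2.3 -3.5 -7.2] g 11.8 q [-0.06  0.4  -0.44  2.09  0.27  0.69 -0.15]
world 467.0 147.2
shift [-2.9  0.4  1. ] turn [-0.3 -0.5  0.2]
tcp in chest [-65.   82.1  54.4]
[-0.6246711  -0.47511928  0.0045506 ]
```

View pics/w41.png

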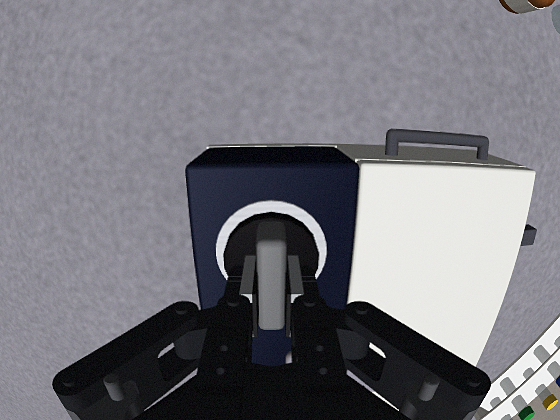

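Bar along chest y. Release, lift and look.

Request:
{"api": "drive_tool", "payload": {"series": [[0, 0, 0, 0, 0, 0, 30], [0, 0, 0, 0, 0, 0, 35], [0, 0, 0, 0, 0, 0, 35], [0, -20, 0, 0, 0, 0, 35], [0, -60, 0, 0, 0, 0, 35]]}}

```text
clock: 39.75
tcp_pos: [0.4651, 0.144, 0.1132]
orientation: [-1.416, 0.807, -0.811]
contact_force: [-0.1, -0.3, 0.1]
grip_width: 0.035
```

Request:
{"api": "drive_tool", "payload": {"series": [[0, -40, 0, 0, 0, 0, 35], [0, -80, 0, 0, 0, 0, 35], [0, -120, 0, 0, 0, 0, 35], [0, -120, 0, 0, 0, 0, 35], [0, -120, 0, 0, 0, 0, 35]]}}

```text
clock: 40.25
tcp_pos: [0.4655, 0.1448, 0.2343]
orientation: [-1.415, 0.805, -0.812]
contact_force: [0.1, 0.2, -0.2]
grip_width: 0.0351
```

```bash
python3 bay.py -64 -100 220 0;python3 - <<'E'
from h import *
f=wrist("w42");save(f,"w42.npz"); crop(f["frame"],160,130,220,190,3.5,"w42c")
E
```

```text
t 40.25 tcp [465.5 144.8 234.3] x [ 0.508 -0.861  0.003] y [ 0.004 -0.001 -1.   ] z [0.861 0.508 0.003] F [ 0.1  0.2 -0.2] g 35.1 q [ 0.03  0.16 -0.51  1.92  0.09  1.08  0.01]
world 561.7 -11.7
shift [183.6  14.8   3.4] turn [-0.1 -0.3  0.2]
tcp in chest [-66.5  83.7 234.3]
```

View pics/w42c.png

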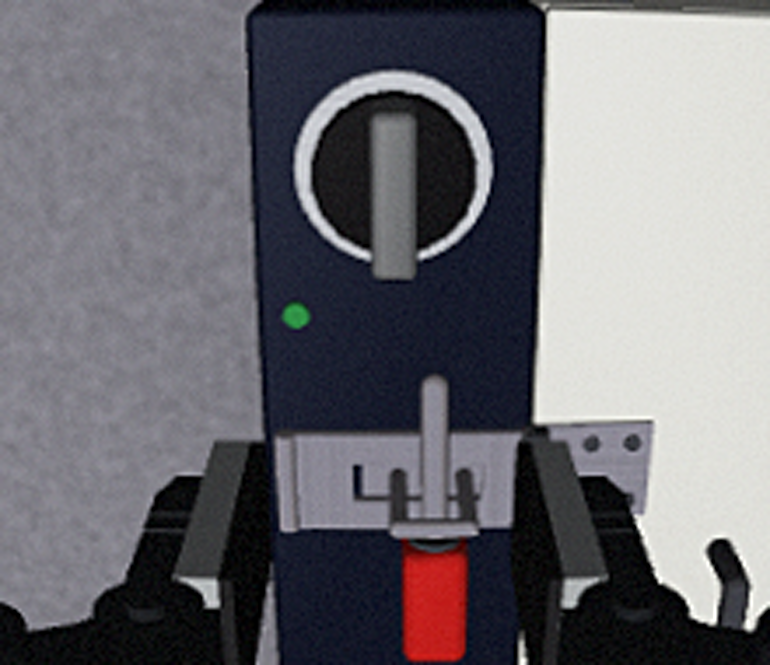

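Request:
{"api": "drive_tool", "payload": {"series": [[0, -50, -40, 0, 0, 0, 35], [0, -80, -80, 0, 0, 0, 35], [0, -80, -110, 0, 0, 0, 35], [0, -80, -110, 0, 0, 0, 35], [0, -80, -110, 0, 0, 0, 35]]}}

```text
clock: 40.8
tcp_pos: [0.3692, 0.0881, 0.3122]
orientation: [-1.417, 0.808, -0.811]
contact_force: [-0.2, 0.3, -0.3]
grip_width: 0.0349
```

Run:
```python
from h import *
st()
s=grab("scene","s43"); crop(s["frame"],240,160,160,120,5,"s43c"); f=wrist("w43"); grab("top","t43")
```

```text
t 40.8 tcp [369.2  88.1 312.2] x [ 0.507 -0.862  0.003] y [ 0.001 -0.003 -1.   ] z [ 0.862  0.507 -0.001] F [-0.2  0.3 -0.3] g 34.9 q [ 0.13 -0.12 -0.47  2.   -0.05  1.25  0.21]
```

View pics/s43c.png

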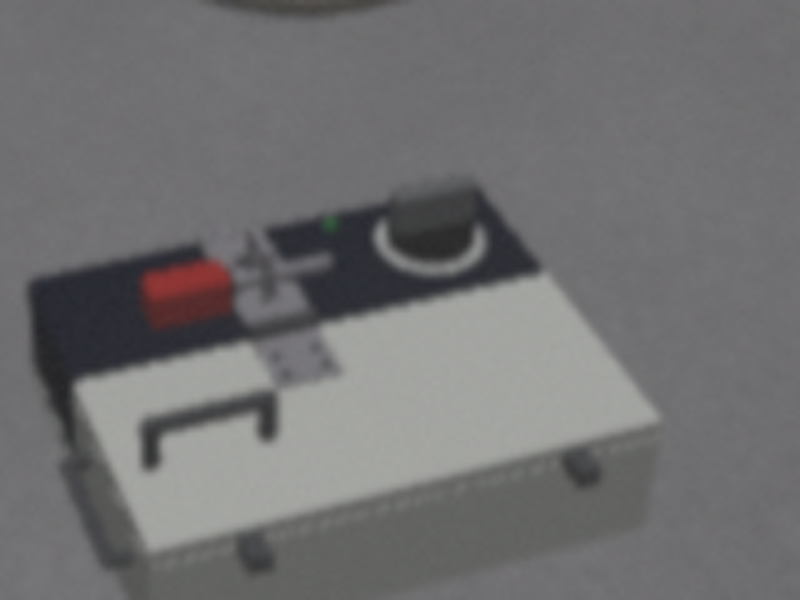

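View pics/s43.png

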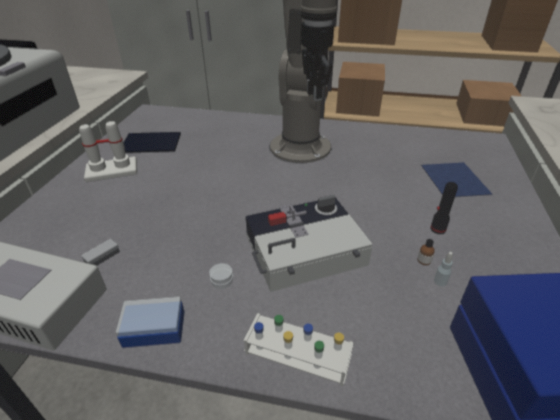

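View pics/w43.png

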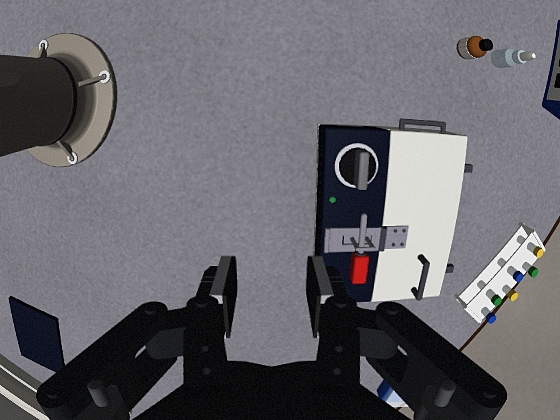

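```bash
python3 -c "
from bench import r
print(r.hand_in())"
```

```text
the job is handed in; nothing more can be done
None
```

The sample chest is packed, closed, pinned and switched on, and I handed the job in at about 41 s of the 210 s allowed.

- **Cassettes:** the three on the bench (yellow, green, blue) lie lid-up in the right, middle and left bays. The orange one was absent. The last picture inside the chest, taken before the lid closed, shows one to each bay.
- **Lid and hasp:** I pushed each down until it pressed back firmly, with the force reaching about 43 N on the lid and 36 N on the hasp. Only the closed fingertips touched. The last pictures show the lid flush and the hasp flat with the staple standing through it.
- **Pin:** it went in from the right until its handle met the hasp, with about 6 N of resistance, and it now lies on the deck.
- **Selector:** it started at about the first click. I turned it back to the end stop, which I felt as about 1.5 N m, then clockwise by a quarter turn. After release the bar lies along the chest's y, which is the third click.
- **Bystanders:** the last scene view shows all of them standing and in their original places. The arm is clear and touching nothing.

**Readings that disagreed:**
- The real finger ends sit about 37 mm short of the stated tool point. My first grasp on yellow closed above the cassette without moving it, so I corrected for this and gripped it lower.
- Camera heights came out 7 to 10 mm low, so I used contact heights and the text's dimensions instead.
- I saw no cassette get knocked aside and no grip slacken.

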